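# Make up a set of three cases and check it on a beam balance

## Robot

A 7-joint arm with a two-finger parallel gripper is mounted at the origin on a cart in front of the work surface, level with it; the furniture and walls round the work are solid. World frame = base frame: x ahead of the robot, y to its left, z up, the work surface at z = 0. Lengths are in mm, angles in rad, forces in N, time in s.
With the tool pointing down it reaches from about 400 to 925 mm from the base axis. Payload 4.1 kg.
Tool frame: the origin (TCP) lies at the very end of the fingers, on their centre line; the grasp point (between the pads) lies 19 mm behind it; z points along the fingers, x is the direction in which the jaws open and shut, and the axes are right-handed (so a half turn about z gives the same grasp; the last joint's range is limited). The gripper opens to 85 mm and grips with 20 to 120 N. Pads are 22 mm wide; open, the fingers measure 114 mm over their backs; the gripper's body (76 mm by 85 mm) begins 54 mm behind the grasp point. The pads swing forward as they close: fully open they stand 13 mm farther back than shut.
Start: joints at [1.049, 0.398, 0.045, 1.537, -0.019, 1.207, -0.051], TCP at [266.746, -592.786, 194.447] pointing down, gripper open.
Joint ranges: [-2.82, 2.82], [-0.49, 2.23], [-1.37, 1.46], [0, 2.46], [-1.36, 4.5], [0.23, 2], [-2.94, 2.94]. Speed limits (rad/s): [2.57, 2.57, 3.14, 3.14, 3.14, 3.14, 3.14].

## Interface

Orientations are given as a unit quaternion [x, y, z, w].
In Python, from rig import ctrl, viewer, hand_in gives the robot as it stands. The module is installed in compiled form; this text tells all that it offers.
- The arm moves only by the tool move_arm, never from a script. Its argument "moves" is a list of rows, each a list of 4 numbers: the shift along the tool's x, y, z in m, then the turn about the tool's z in degrees. In form: [[dx, dy, dz, turn], ...]. A call has 1 to 20 rows; each row is the pose to reach, as a shift and turn from the pose commanded when the call began, along the tool's axes at that moment; what a row does not reach only later rows make up. A row lasts 1/12 s, in which the tool goes at most 41.7 mm and 7.16 degrees, less where a joint would pass 70% of its speed; a pose out of reach is approached as far as the arm can. A call with a gripper value outside its range is refused whole. "claw" is the finger opening in m, from 0 to 0.0854, set as the call begins (left out, the last holds). The fingers move at their own pace and stop on an object; "force" is the grip in N (left out, the last holds). Time passes only in rows, so rows that repeat a pose let the fingers close. It gives the time, the measured TCP pose, the force and the opening at its end, in the units of the state.
- ctrl.read_state(): the state, without advancing time (a new reading comes with each control period).
- viewer.capture(name): name is "side" or "top" or "wrist"; returns the picture (420x560x3 uint8, blue, green, red); there is no depth.
- viewer.camera_info(name): a dict with "fx", "fy", "cx", "cy" (pixels), "distortion" ([k1, k2, p1, p2, k3] as OpenCV has them; the pictures are not rectified), "T" (4x4, takes a point from camera to world coordinates); the wrist camera has in their place "tool_from_camera" (4x4, takes a point from camera to tool coordinates, whose origin is the TCP and whose axes are the tool frame's). Camera axes: x right, y down, z forward; pixel columns grow to the right and rows downward; lengths in mm; the calibration is good to about 2 mm. A picture is of the moment at which its call begins: read the wrist's pose just before it. camera_info takes no time and is no camera call.
- hand_in(): hands the job in, once; it reports no verdict.
The state is a dict: "time_s": time; "joints": joint angles; "qvel": joint speeds; "joint_efforts": joint torques, N m; "position": TCP position; "tool_rot": TCP orientation; "ft_force": force on the tool from outside, world axes, zero at the start; "wrist_torque": the same for the moment, N m; "opening": finger opening in mm.
Only numpy, scipy, OpenCV 4.12 (cv2) and the standard library are available. Lean on these libraries where they do the work, as an engineer would, in place of code of your own. Each camera call takes 0.05 s, during which the arm holds its last target.

## Task

With the beam still arrested, make up the load on the pan that already holds one objective case to exactly three cases of that same kind, all standing upright on that pan; the surplus case stays standing on the desk. Then swing the arrest lever all the way back to free the beam, let it come to rest floating level, and then bring the lever fully forward again to re-arrest it. Never free the beam before all three cases are on, do not upset the reference bottle on the other pan, and leave the other things on the desk where they are.

Things in the scene. Friction and masses are not known exactly. Their poses are not given: they have to be found in the camera images.
- balance: grey fixed frame of a two-pan beam balance; base plate 250 x 170 mm, 14 mm high. Origin on the desk under the beam's pivot (80 mm up). x from its front (lever) to its back, y along the beam to the load pan, z up; yaw within 0.2 rad. A scale plate 60 mm wide stands 136 mm high at x = +46 mm. A tall microscope stands just right of it: bring the arm round on the robot's side.
- load_pan_floor (a point): centre of the floor of the load pan, a steel tray 170 mm along x by 100 mm along y with a rim 7 mm high and 3 mm thick; on the balance's +y side, 120 mm from its middle; floor 105 mm above the desk when the beam is level. Same axes as the balance. The pan stays level when the beam tips. At the start it holds case_0 towards its back end (x about +40 to +58 mm), leaving room for two cases ahead of it in a row along x.
- ref_pan_floor (a point): the same point of the equal reference pan, on the balance's -y side; it carries the reference bottle.
- beam (a joint): tilt of the beam about its middle pivot, rad: 0 level, positive when the load pan is high; stops at -0.12 and +0.12. Held within about 0.02 of 0 while arrested. Freed, it floats within about 0.03 of level when three cases are on the load pan and goes to a stop with one case more or less; it settles in about a second.
- arrest_lever (a joint): arrest lever on the balance's front, rad: 0 = leaning 0.45 rad to the front (towards the robot), beam arrested; 0.9 = leaning 0.45 rad back, beam free; starts at 0 to 0.04. It lifts or lowers two rubber pads under the beam and the beam is wholly free above 0.7. It stays where it is left (friction 0.12 N m, about 1.5 N at the grip).
- lever_grip (a point): centre of the lever's black cross grip, a horizontal cylinder along the balance's y, 28 mm long, 24 mm diameter, 85 mm from the hinge, about 112 to 121 mm above the desk. Its two flat ends can be pinched from above along y; it may turn between the fingers. The inner edges of the two pans lie 70 mm to either side in y and the pans' front edges at x = -85 mm of the balance.
- lever_hinge (a point): the lever's hinge, axis along the balance's y; at x = -130 mm, y = 0, 36 mm above the desk in the balance's frame.
- case_0: screw-top case of a spare objective: upright round cylinder, 82 mm tall, 38 mm across, black lower third and white top, 60 g; origin at the centre of its underside, z up. This one stands on the load pan from the start.
- case_1: screw-top case of a spare objective: upright round cylinder, 82 mm tall, 38 mm across, black lower third and white top, 60 g; origin at the centre of its underside, z up. One of three standing on the desk to the left of the balance, in a loose row with a dropper bottle; two of the three are needed, whichever you like.
- case_2: screw-top case of a spare objective: upright round cylinder, 82 mm tall, 38 mm across, black lower third and white top, 60 g; origin at the centre of its underside, z up. Another of the three on the desk.
- case_3: screw-top case of a spare objective: upright round cylinder, 82 mm tall, 38 mm across, black lower third and white top, 60 g; origin at the centre of its underside, z up. Another of the three on the desk.
- reference_bottle: white bottle, 115 mm tall, 48 mm across, standing loose on the reference pan; weighs as much as three cases. Origin at the centre of its underside.
- dropper_bottle: bystander: small amber bottle with black cap, 70 mm tall, 28 mm across, standing in the row of cases.
- mouse: bystander: black computer mouse 104 x 68 x 44 mm, on the right.
- tally_counter: bystander: round hand counter 54 x 62 x 33 mm, on the right.
- slide_mailer: bystander: flat white slide holder 84 x 34 x 15 mm, far left, beyond the row.
- amber_bottle: bystander: amber reagent bottle 125 mm tall, 54 mm across, on the right.
- slide_box: bystander: blue slide box 102 x 170 x 39 mm, far right.
- petri_dish: bystander: petri dish 58 mm across, 16 mm high, far left.
Mind the look-alikes: they are no part of the job. Leave any green look-alike of the case_2 alone.

How it is judged (in metres and radians):
On the way, in this order (a step that is already met when the one before it is completed fails the run):
1. exactly three cases stand on the load pan, with the beam still arrested (x of case_0 in the frame of load_pan_floor between -0.08 and 0.08 m and y of case_0 in the frame of load_pan_floor between -0.048 and 0.048 m and z of case_0 in the frame of load_pan_floor between -0.008 and 0.008 m and angle between case_0's own z axis and vertical below 0.15 rad and ((height (world z) of case_1 below 0.02 m and angle between each of case_1, case_2, case_3's own z axis and vertical below 0.15 rad and x of case_2 in the frame of load_pan_floor between -0.08 and 0.08 m and y of case_2 in the frame of load_pan_floor between -0.048 and 0.048 m and z of case_2 in the frame of load_pan_floor between -0.008 and 0.008 m and x of case_3 in the frame of load_pan_floor between -0.08 and 0.08 m and y of case_3 in the frame of load_pan_floor between -0.048 and 0.048 m and z of case_3 in the frame of load_pan_floor between -0.008 and 0.008 m) or (x of case_1 in the frame of load_pan_floor between -0.08 and 0.08 m and y of case_1 in the frame of load_pan_floor between -0.048 and 0.048 m and z of case_1 in the frame of load_pan_floor between -0.008 and 0.008 m and angle between each of case_1, case_2, case_3's own z axis and vertical below 0.15 rad and height (world z) of case_2 below 0.02 m and x of case_3 in the frame of load_pan_floor between -0.08 and 0.08 m and y of case_3 in the frame of load_pan_floor between -0.048 and 0.048 m and z of case_3 in the frame of load_pan_floor between -0.008 and 0.008 m) or (x of case_1 in the frame of load_pan_floor between -0.08 and 0.08 m and y of case_1 in the frame of load_pan_floor between -0.048 and 0.048 m and z of case_1 in the frame of load_pan_floor between -0.008 and 0.008 m and angle between each of case_1, case_2, case_3's own z axis and vertical below 0.15 rad and x of case_2 in the frame of load_pan_floor between -0.08 and 0.08 m and y of case_2 in the frame of load_pan_floor between -0.048 and 0.048 m and z of case_2 in the frame of load_pan_floor between -0.008 and 0.008 m and height (world z) of case_3 below 0.02 m)) and value of joint arrest_lever below 0.2 rad), for 0.2 s.
2. the lever is back, the beam is free and floats level (x of case_0 in the frame of load_pan_floor between -0.08 and 0.08 m and y of case_0 in the frame of load_pan_floor between -0.048 and 0.048 m and z of case_0 in the frame of load_pan_floor between -0.008 and 0.008 m and angle between case_0's own z axis and vertical below 0.15 rad and ((height (world z) of case_1 below 0.02 m and angle between each of case_1, case_2, case_3's own z axis and vertical below 0.15 rad and x of case_2 in the frame of load_pan_floor between -0.08 and 0.08 m and y of case_2 in the frame of load_pan_floor between -0.048 and 0.048 m and z of case_2 in the frame of load_pan_floor between -0.008 and 0.008 m and x of case_3 in the frame of load_pan_floor between -0.08 and 0.08 m and y of case_3 in the frame of load_pan_floor between -0.048 and 0.048 m and z of case_3 in the frame of load_pan_floor between -0.008 and 0.008 m) or (x of case_1 in the frame of load_pan_floor between -0.08 and 0.08 m and y of case_1 in the frame of load_pan_floor between -0.048 and 0.048 m and z of case_1 in the frame of load_pan_floor between -0.008 and 0.008 m and angle between each of case_1, case_2, case_3's own z axis and vertical below 0.15 rad and height (world z) of case_2 below 0.02 m and x of case_3 in the frame of load_pan_floor between -0.08 and 0.08 m and y of case_3 in the frame of load_pan_floor between -0.048 and 0.048 m and z of case_3 in the frame of load_pan_floor between -0.008 and 0.008 m) or (x of case_1 in the frame of load_pan_floor between -0.08 and 0.08 m and y of case_1 in the frame of load_pan_floor between -0.048 and 0.048 m and z of case_1 in the frame of load_pan_floor between -0.008 and 0.008 m and angle between each of case_1, case_2, case_3's own z axis and vertical below 0.15 rad and x of case_2 in the frame of load_pan_floor between -0.08 and 0.08 m and y of case_2 in the frame of load_pan_floor between -0.048 and 0.048 m and z of case_2 in the frame of load_pan_floor between -0.008 and 0.008 m and height (world z) of case_3 below 0.02 m)) and value of joint arrest_lever above 0.7 rad and value of joint beam between -0.05 and 0.05 rad and velocity of joint beam between -0.1 and 0.1 rad/s), for 0.5 s.
3. the lever is forward again and the beam arrested (value of joint arrest_lever below 0.12 rad and value of joint beam between -0.05 and 0.05 rad), for 0.2 s.
At the end, for the whole second after the job is handed in: Exactly three cases (case_0 and two of the others) stand upright (within 0.15 rad) on the load pan, the remaining one upright on the desk; the reference bottle stands on its pan; the lever is within 0.12 rad of fully forward, the beam within 0.05 rad of level, all at rest (all of step 3 and x of case_0 in the frame of load_pan_floor between -0.08 and 0.08 m and y of case_0 in the frame of load_pan_floor between -0.048 and 0.048 m and z of case_0 in the frame of load_pan_floor between -0.008 and 0.008 m and angle between each of case_0, reference_bottle's own z axis and vertical below 0.15 rad and ((height (world z) of case_1 below 0.02 m and angle between each of case_1, case_2, case_3's own z axis and vertical below 0.15 rad and x of case_2 in the frame of load_pan_floor between -0.08 and 0.08 m and y of case_2 in the frame of load_pan_floor between -0.048 and 0.048 m and z of case_2 in the frame of load_pan_floor between -0.008 and 0.008 m and x of case_3 in the frame of load_pan_floor between -0.08 and 0.08 m and y of case_3 in the frame of load_pan_floor between -0.048 and 0.048 m and z of case_3 in the frame of load_pan_floor between -0.008 and 0.008 m) or (x of case_1 in the frame of load_pan_floor between -0.08 and 0.08 m and y of case_1 in the frame of load_pan_floor between -0.048 and 0.048 m and z of case_1 in the frame of load_pan_floor between -0.008 and 0.008 m and angle between each of case_1, case_2, case_3's own z axis and vertical below 0.15 rad and height (world z) of case_2 below 0.02 m and x of case_3 in the frame of load_pan_floor between -0.08 and 0.08 m and y of case_3 in the frame of load_pan_floor between -0.048 and 0.048 m and z of case_3 in the frame of load_pan_floor between -0.008 and 0.008 m) or (x of case_1 in the frame of load_pan_floor between -0.08 and 0.08 m and y of case_1 in the frame of load_pan_floor between -0.048 and 0.048 m and z of case_1 in the frame of load_pan_floor between -0.008 and 0.008 m and angle between each of case_1, case_2, case_3's own z axis and vertical below 0.15 rad and x of case_2 in the frame of load_pan_floor between -0.08 and 0.08 m and y of case_2 in the frame of load_pan_floor between -0.048 and 0.048 m and z of case_2 in the frame of load_pan_floor between -0.008 and 0.008 m and height (world z) of case_3 below 0.02 m)) and x of reference_bottle in the frame of ref_pan_floor between -0.08 and 0.08 m and y of reference_bottle in the frame of ref_pan_floor between -0.048 and 0.048 m and linear speed of each of case_0, case_1, case_2, case_3 below 0.02 m/s and velocity of joint beam between -0.05 and 0.05 rad/s); the robot touches nothing.
It fails at once if the beam freed (lever beyond 0.45 rad) while the load pan does not hold exactly three standing cases (value of joint arrest_lever above 0.45 rad and not (x of case_0 in the frame of load_pan_floor between -0.08 and 0.08 m and y of case_0 in the frame of load_pan_floor between -0.048 and 0.048 m and z of case_0 in the frame of load_pan_floor between -0.008 and 0.008 m and angle between case_0's own z axis and vertical below 0.15 rad and ((height (world z) of case_1 below 0.02 m and angle between each of case_1, case_2, case_3's own z axis and vertical below 0.15 rad and x of case_2 in the frame of load_pan_floor between -0.08 and 0.08 m and y of case_2 in the frame of load_pan_floor between -0.048 and 0.048 m and z of case_2 in the frame of load_pan_floor between -0.008 and 0.008 m and x of case_3 in the frame of load_pan_floor between -0.08 and 0.08 m and y of case_3 in the frame of load_pan_floor between -0.048 and 0.048 m and z of case_3 in the frame of load_pan_floor between -0.008 and 0.008 m) or (x of case_1 in the frame of load_pan_floor between -0.08 and 0.08 m and y of case_1 in the frame of load_pan_floor between -0.048 and 0.048 m and z of case_1 in the frame of load_pan_floor between -0.008 and 0.008 m and angle between each of case_1, case_2, case_3's own z axis and vertical below 0.15 rad and height (world z) of case_2 below 0.02 m and x of case_3 in the frame of load_pan_floor between -0.08 and 0.08 m and y of case_3 in the frame of load_pan_floor between -0.048 and 0.048 m and z of case_3 in the frame of load_pan_floor between -0.008 and 0.008 m) or (x of case_1 in the frame of load_pan_floor between -0.08 and 0.08 m and y of case_1 in the frame of load_pan_floor between -0.048 and 0.048 m and z of case_1 in the frame of load_pan_floor between -0.008 and 0.008 m and angle between each of case_1, case_2, case_3's own z axis and vertical below 0.15 rad and x of case_2 in the frame of load_pan_floor between -0.08 and 0.08 m and y of case_2 in the frame of load_pan_floor between -0.048 and 0.048 m and z of case_2 in the frame of load_pan_floor between -0.008 and 0.008 m and height (world z) of case_3 below 0.02 m)))).
It fails at once if the reference bottle tipped (angle between reference_bottle's own z axis and vertical above 0.3 rad).
It fails at once if a bystander moved more than 40 mm or the dropper or amber bottle tipped over (distance of any of dropper_bottle, mouse, tally_counter, slide_mailer, amber_bottle, slide_box, petri_dish from where it was at the start of the episode above 0.04 m or angle between any of dropper_bottle, amber_bottle's own z axis and vertical above 0.5 rad).
It also fails if it takes over 72 s, if anything falls off the work surface, if the arm or the gripper's body presses on something with over 40 N, if the wrist force passes 120 N, or if a joint passes its speed limit or range.

## Working session

There is one attempt and no reset: what is moved stays moved. The work goes in short steps, Python scripts to look and compute and a tool call to move; the robot and the scene stay as the last step left them, time stands still between calls to the robot, and variables do not carry over. Pictures are saved under pics/ and viewed, and the job is handed in when it is done.

Besides the shell and the picture viewer there is one more tool, called after "Request:" by a JSON object that holds its "name" and its "arguments", one argument or row to a line. move_arm: Moves the arm, as the interface text tells. Its arguments: {"type":"object","properties":{"moves":{"type":"array","items":{"type":"array","items":{"type":"number"}}},"claw":{"type":"number"},"force":{"type":"number"}},"required":["moves"]}

```bash
mkdir -p pics; python3 - <<'E'
from rig import ctrl, viewer
import cv2
s=ctrl.read_state(); print(s)
for n in("side","top","wrist"):
    cv2.imwrite(f"pics/{n}0.png",viewer.capture(n)); print(n,viewer.camera_info(n))
E
```

```text
{'time_s': 0.0, 'joints': array([ 1.04897869,  0.3991835 ,  0.04504519,  1.53789196, -0.01870868,
        1.20688725, -0.05069332]), 'qvel': array([-2.08007896e-05,  8.47764676e-04,  1.74886814e-03,  9.66676203e-04,
       -2.74702405e-04,  2.87319536e-04, -1.03870320e-03]), 'joint_efforts': array([-3.81655800e-04, -4.75121820e+01,  1.36440866e+00, -2.54215765e+01,
        1.14107440e-02,  9.41237697e-03,  1.11970188e-06]), 'position': array([ 266.43605948, -592.107575  ,  193.36392828]), 'tool_rot': array([ 8.39769618e-01, -5.42942023e-01, -8.51742631e-04, -4.72789331e-04]), 'ft_force': array([-0.64208438,  0.93959776,  0.73633249]), 'wrist_torque': array([-0.00386948,  0.00671669, -0.0138206 ]), 'opening': 85.13806621286422}
side {'fx': 502.6690723045519, 'fy': 502.6690723045519, 'cx': 278.20552949040234, 'cy': 208.02612313837687, 'distortion': array([0.01978658, 0.        , 0.        , 0.        , 0.        ]), 'T': array([[-2.29303794e-02, -6.28736590e-01,  7.77280193e-01,
        -6.35268215e+02],
       [-9.99582771e-01,  7.59688890e-04, -2.88739738e-02,
         2.37043711e+00
[... 569 characters left out ...]
57813e-01, -9.83154971e-01,
         1.53823237e+03],
       [ 0.00000000e+00,  0.00000000e+00,  0.00000000e+00,
         1.00000000e+00]])}
wrist {'fx': 291.23659347857966, 'fy': 291.23659347857966, 'cx': 280.2842557114215, 'cy': 205.35566490659167, 'distortion': array([-0.02507866,  0.        ,  0.        ,  0.        ,  0.        ]), 'tool_from_camera': array([[ 9.99999526e-01, -3.54219849e-04,  9.06702712e-04,
         7.47060489e-02],
       [ 7.29050794e-05,  9.56080720e-01,  2.93103483e-01,
        -7.50260229e+01],
       [-9.70704053e-04, -2.93103278e-01,  9.56080293e-01,
        -1.79418052e+02],
       [ 0.00000000e+00,  0.00000000e+00,  0.00000000e+00,
         1.00000000e+00]])}
```

View pics/side0.png

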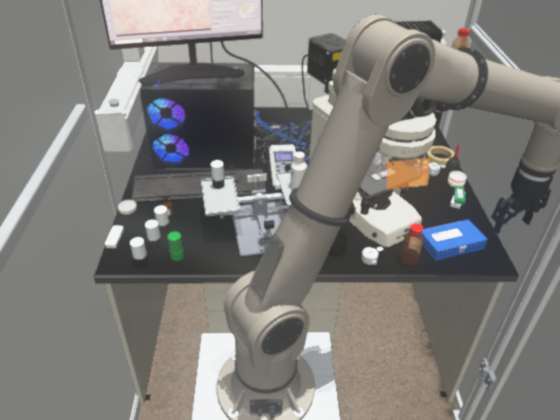

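View pics/top0.png

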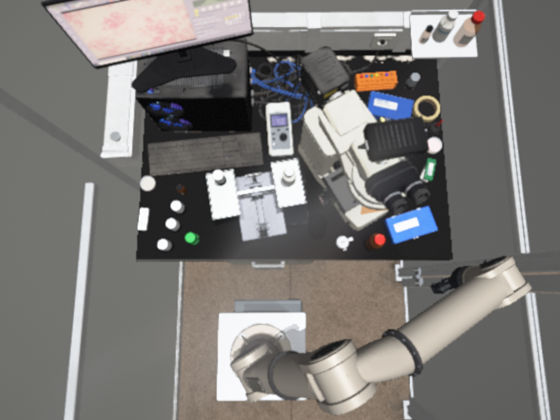

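View pics/wrist0.png

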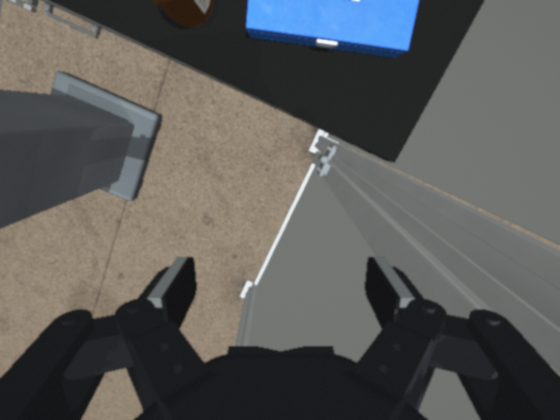

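```bash
python3 - <<'E'
import cv2
t=cv2.imread("pics/top0.png"); s=cv2.imread("pics/side0.png")
cv2.imwrite("pics/topc.png",cv2.resize(t[140:270,130:330],None,fx=4,fy=4,interpolation=cv2.INTER_CUBIC))
cv2.imwrite("pics/sidec.png",cv2.resize(s[140:280,100:320],None,fx=3.6,fy=3.6,interpolation=cv2.INTER_CUBIC))
E
```

```text
(no output)
```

View pics/topc.png

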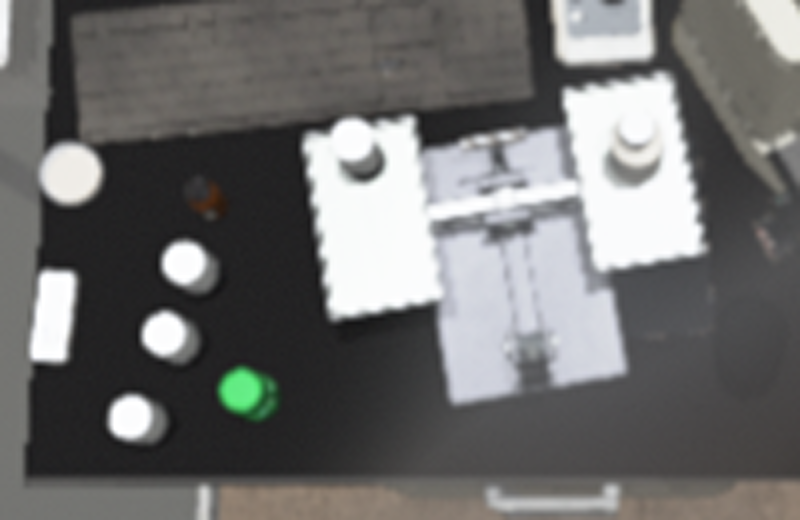

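View pics/sidec.png

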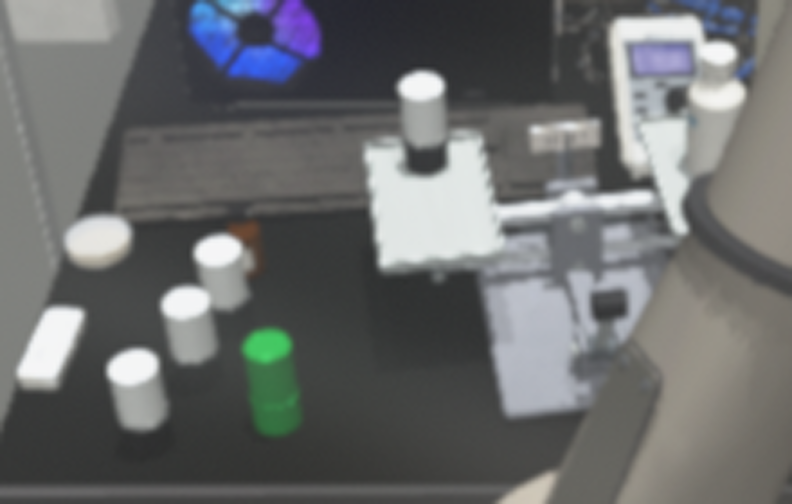

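```bash
cat > h.py <<'E'
import numpy as np, cv2
from scipy.spatial.transform import Rotation as R
from rig import ctrl, viewer
def toolT(s=None):
    s=s or ctrl.read_state(); T=np.eye(4); T[:3,:3]=R.from_quat(s["tool_rot"]).as_matrix(); T[:3,3]=s["position"]; return T
def cam(n,tT=None):
    c=viewer.camera_info(n); K=np.array([[c["fx"],0,c["cx"]],[0,c["fy"],c["cy"]],[0,0,1]])
    T=c["T"] if "T" in c else (toolT() if tT is None else tT)@c["tool_from_camera"]
    return K,np.array(c["distortion"]),T
def cast(cm,uv,z):
    K,d,T=cm; p=cv2.undistortPoints(np.float64(uv).reshape(-1,1,2),K,d).reshape(-1,2)
    r=np.c_[p,np.ones(len(p))]@T[:3,:3].T; o=T[:3,3]
    return o+r*((z-o[2])/r[:,2])[:,None]
def proj(cm,P):
    K,d,T=cm; Ti=np.linalg.inv(T); rv=cv2.Rodrigues(Ti[:3,:3])[0]
    return cv2.projectPoints(np.float64(P).reshape(-1,1,3),rv,Ti[:3,3],K,d)[0].reshape(-1,2)
def to_tool(P,s=None):
    return (np.linalg.inv(toolT(s))@np.r_[P,1])[:3]
def shot(n,name):
    tT=toolT(); im=viewer.capture(n); cv2.imwrite(f"pics/{name}.png",im); return im,cam(n,tT)
E
python3 - <<'E'
from h import *
im=cv2.imread("pics/top0.png"); cm=cam("top")
hsv=cv2.cvtColor(im,cv2.COLOR_BGR2HSV)
m=((hsv[...,2]>215)&(hsv[...,1]<40)).astype(np.uint8)
n,l,st,ce=cv2.connectedComponentsWithStats(m)
for i in range(1,n):
    x,y,w,h,a=st[i]
    if 135<x<320 and 140<y<260 and a>20: print(ce[i].round(1),st[i], cast(cm,ce[i],82).round(0))
im=cv2.imread("pics/side0.png"); cm=cam("side")
print("side tops", cast(cm,[[100+420/3.6,140+86/3.6]],187).round(0),cast(cm,[[100+219/3.6,140+250/3.6],[100+187/3.6,140+303/3.6],[100+134/3.6,140+366/3.6]],82).round(0))
t=cam("top")
q=lambda u,v:[130+u/4,140+v/4]
print("top pan corners",cast(t,[q(302,136),q(412,118),q(442,302),q(332,320)],112).round(0))
print("ref pan",cast(t,[q(562,90),q(672,72),q(706,252),q(600,270)],112).round(0))
print("case0",cast(t,[q(354,140)],187).round(0),"grip",cast(t,[q(532,345)],115).round(0),"bottle top",cast(t,[q(635,130)],220).round(0))
print("green",cast(t,[q(242,391)],82).round(0),"dropper",cast(t,[q(203,187)],70).round(0))
p=lambda u,v:[100+u/3.6,140+v/3.6]
c=cam("side")
print("side pan",cast(c,[p(365,150),p(482,135),p(502,252),p(380,268)],112).round(0),"grip",cast(c,[p(608,303)],115).round(0))
E
```

```text
[254.7 188.5] [ 206  159   99   60 2579] [[597.  23.  82.]]
[147.2 183. ] [141 177  14  13 141] [[621. 421.  82.]]
[270.9 215.4] [257 195  28  40 594] [[497. -36.  82.]]
[248.6 218.6] [241 199  17  40 511] [[485.  45.  82.]]
[175.6 205.2] [171 201  10  10  78] [[536. 313.  82.]]
[142.7 218.6] [138 208  10  22 180] [[487. 430.  82.]]
[170.6 223.1] [166 218  10  11  78] [[470. 328.  82.]]
[162.1 243.9] [158 239  10  10  77] [[395. 355.  82.]]
side tops [[620. 143. 187.]] [[534. 308.  82.]
 [467. 323.  82.]
 [393. 351.  82.]]
top pan corners [[646. 201. 112.]
 [662. 101. 112.]
 [492.  72. 112.]
 [476. 169. 112.]]
ref pan [[ 688.  -36.  112.]
 [ 704. -137.  112.]
 [ 536. -165.  112.]
 [ 520.  -70.  112.]]
case0 [[622. 142. 187.]] grip [[453.  -9. 115.]] bottle top [[ 620. -100.  220.]]
green [[417. 254.  82.]] dropper [[609. 300.  70.]]
side pan [[633. 195. 112.]
 [656.  96. 112.]
 [494.  72. 112.]
 [474. 168. 112.]] grip [[428. -12. 115.]]
```

```bash
python3 - <<'E'
from h import *
t=cam("top");s=cam("side")
for z in (200,250,300,350,400): print(z,cast(t,[[420,203],[402,210],[370,228]],z).round(0)[:,:2].tolist(),cast(s,[[380,207],[366,212]],z).round(0)[:,:2].tolist())
im=cv2.imread("pics/side0.png");cv2.imwrite("pics/mic.png",cv2.resize(im[130:270,330:500],None,fx=4.2,fy=4.2))
im=cv2.imread("pics/top0.png");cv2.imwrite("pics/mict.png",cv2.resize(im[90:270,290:450],None,fx=3.3,fy=3.3))
E
```

```text
200 [[517.0, -540.0], [494.0, -479.0], [433.0, -369.0]] [[398.0, -306.0], [377.0, -266.0]]
250 [[508.0, -523.0], [485.0, -463.0], [427.0, -358.0]] [[336.0, -288.0], [316.0, -250.0]]
300 [[498.0, -505.0], [476.0, -448.0], [420.0, -347.0]] [[274.0, -269.0], [256.0, -233.0]]
350 [[488.0, -488.0], [467.0, -433.0], [414.0, -336.0]] [[212.0, -251.0], [195.0, -217.0]]
400 [[479.0, -470.0], [459.0, -418.0], [407.0, -324.0]] [[150.0, -232.0], [134.0, -201.0]]
```

View pics/mic.png

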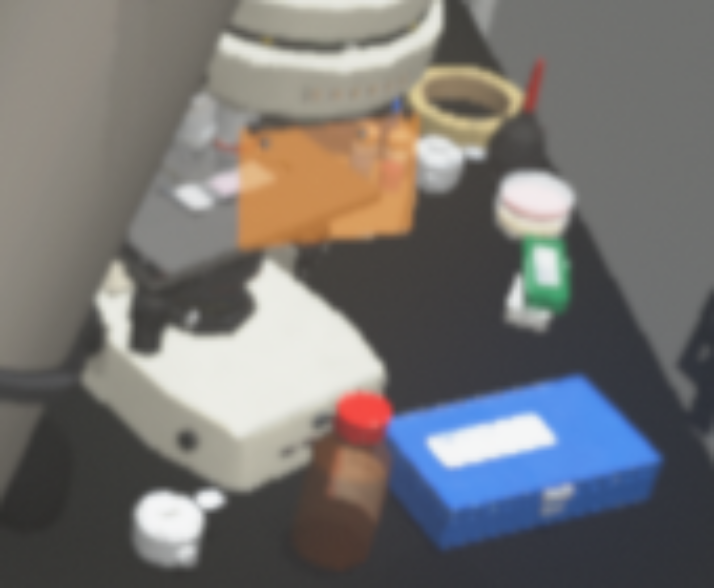

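View pics/mict.png

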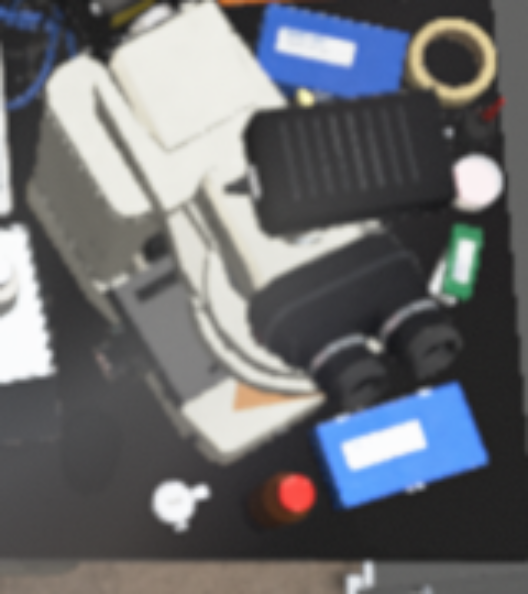

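```bash
cat >> h.py <<'E'
def rows(wps,turn=0,step=40,n0=None):
    s=ctrl.read_state(); T=toolT(s); p=s["position"]; out=[]
    L=sum(np.linalg.norm(np.array(b)-a) for a,b in zip([p]+wps[:-1],wps)); d=0
    for w in wps:
        w=np.array(w,float); l=np.linalg.norm(w-p); k=max(1,int(np.ceil(l/step)))
        for i in range(1,k+1):
            q=p+(w-p)*i/k; t=(T[:3,:3].T@(q-T[:3,3]))/1000
            out.append([*t.round(3).tolist(),round(turn*(d+l*i/k)/L,1)])
        d+=l; p=w
    print(len(out)); print(out)
def yaw(s=None):
    X=toolT(s)[:3,0]; return np.degrees(np.arctan2(X[1],X[0]))
E
python3 -c "
from h import *
rows([[195,-420,240],[310,-320,240],[410,-150,240],[440,0,240],[430,180,240]],14)"
```

```text
23
[[-0.037, -0.001, -0.009, np.float64(0.6)], [-0.075, -0.002, -0.018, np.float64(1.2)], [-0.112, -0.003, -0.028, np.float64(1.8)], [-0.149, -0.004, -0.037, np.float64(2.5)], [-0.187, -0.005, -0.046, np.float64(3.1)], [-0.198, -0.042, -0.046, np.float64(3.7)], [-0.209, -0.078, -0.046, np.float64(4.3)], [-0.219, -0.115, -0.046, np.float64(4.9)], [-0.23, -0.151, -0.046, np.float64(5.5)], [-0.253, -0.184, -0.046, np.float64(6.1)], [-0.276, -0.216, -0.046, np.float64(6.8)], [-0.299, -0.248, -0.046, np.float64(7.4)], [-0.322, -0.28, -0.046, np.float64(8.0)], [-0.344, -0.312, -0.046, np.float64(8.7)], [-0.376, -0.335, -0.046, np.float64(9.3)], [-0.407, -0.357, -0.046, np.float64(9.9)], [-0.438, -0.379, -0.046, np.float64(10.5)], [-0.469, -0.401, -0.046, np.float64(11.1)], [-0.503, -0.414, -0.046, np.float64(11.7)], [-0.536, -0.427, -0.046, np.float64(12.3)], [-0.57, -0.44, -0.046, np.float64(12.8)], [-0.604, -0.453, -0.046, np.float64(13.4)], [-0.637, -0.466, -0.045, np.float64(14.0)]]
```

Request:
{"name": "move_arm", "arguments": {
  "moves": [
    [-0.037,-0.001,-0.009,0.6],
    [-0.075,-0.002,-0.018,1.2],
    [-0.112,-0.003,-0.028,2],
    [-0.149,-0.004,-0.037,3],
    [-0.187,-0.005,-0.046,4],
    [-0.198,-0.042,-0.046,5],
    [-0.209,-0.078,-0.046,6],
    [-0.219,-0.115,-0.046,7],
    [-0.23,-0.151,-0.046,8],
    [-0.253,-0.184,-0.046,9],
    [-0.276,-0.216,-0.046,10],
    [-0.299,-0.248,-0.046,11],
    [-0.322,-0.28,-0.046,12],
    [-0.344,-0.312,-0.046,13],
    [-0.376,-0.335,-0.046,14],
    [-0.407,-0.357,-0.046,14],
    [-0.438,-0.379,-0.046,14],
    [-0.469,-0.401,-0.046,14]
  ]
}}

```text
time_s: 1.65
position: [439.7, 1.3, 240.3]
tool_rot: [0.767, -0.641, 0.0, 0.0]
ft_force: [1.2, -0.1, -0.9]
opening: 85.5
```

```bash
python3 - <<'E'
from h import *
im,cm=shot("wrist","w1"); shot("top","t1"); shot("side","s1")
rows([[440,180,240]],0)
E
```

```text
5
[[-0.035, -0.007, 0.0, np.float64(0.0)], [-0.07, -0.013, 0.0, np.float64(0.0)], [-0.105, -0.02, 0.0, np.float64(0.0)], [-0.139, -0.026, 0.0, np.float64(0.0)], [-0.174, -0.033, 0.001, np.float64(0.0)]]
```

View pics/w1.png

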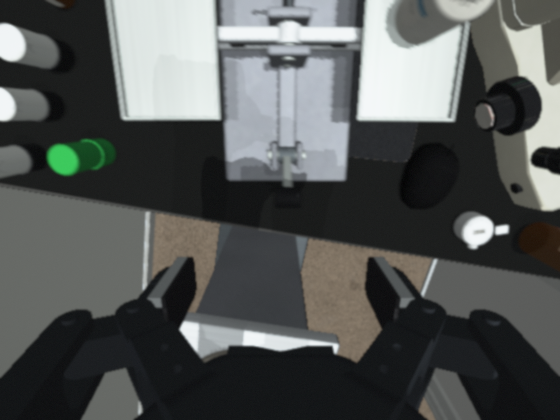

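View pics/s1.png

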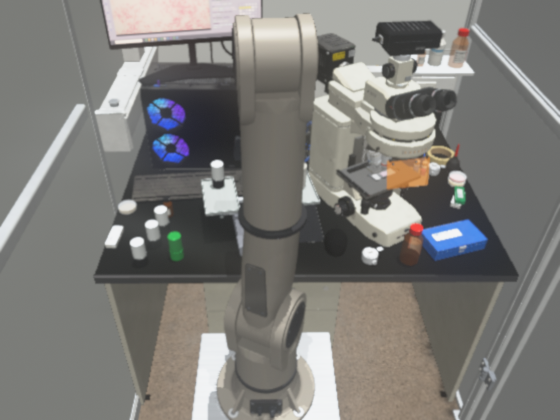

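```bash
python3 - <<'E'
from h import *
im=cv2.imread("pics/w1.png"); cm=cam("wrist"); print(toolT().round(3).tolist(), yaw())
print("pan front",cast(cm,[[124,121],[220,121],[358,121],[459,122]],112).round(1).tolist())
print("base front",cast(cm,[[226,181],[348,181]],14).round(1).tolist())
print("grip",cast(cm,[[288,198]],118).round(1).tolist())
# pan sides
print("pan inner edges",cast(cm,[[217,30],[220,115],[361,60],[358,115]],112).round(1).tolist())
cv2.imwrite("pics/w1c.png",cv2.resize(im[0:220,90:480],None,fx=2,fy=2,interpolation=cv2.INTER_CUBIC))
E
```

```text
[[0.185, -0.983, 0.0, 440.081], [-0.983, -0.185, 0.0, 2.72], [-0.0, -0.0, -1.0, 240.471], [0.0, 0.0, 0.0, 1.0]] -79.3602031467113
pan front [[480.5, 172.9, 112.0], [498.2, 75.8, 112.0], [524.2, -62.4, 112.0], [543.2, -165.1, 112.0]]
base front [[413.1, 75.9, 14.0], [445.2, -94.7, 14.0]]
grip [[432.7, -7.4, 118.0]]
pan inner edges [[580.0, 89.4, 112.0], [504.0, 76.6, 112.0], [580.0, -50.6, 112.0], [529.9, -60.9, 112.0]]
```

View pics/w1c.png

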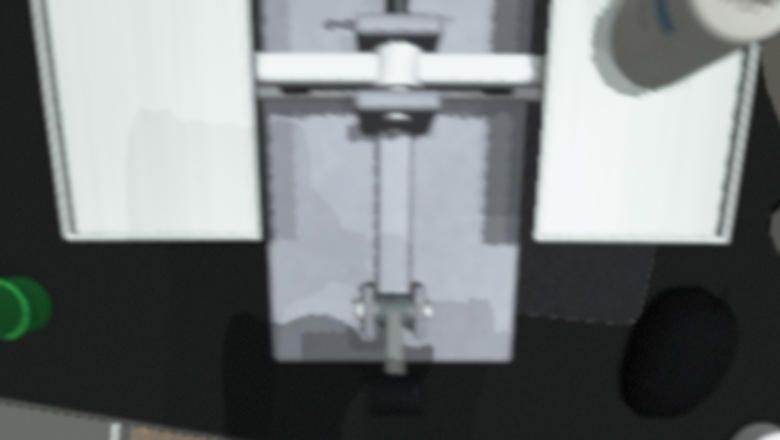

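```bash
python3 - <<'E'
from h import *
rows([[430,160,220],[490,320,200]],0)
E
```

```text
9
[[-0.039, -0.005, 0.005, np.float64(0.0)], [-0.078, -0.01, 0.01, np.float64(0.0)], [-0.117, -0.014, 0.015, np.float64(0.0)], [-0.156, -0.019, 0.021, np.float64(0.0)], [-0.186, -0.037, 0.025, np.float64(0.0)], [-0.215, -0.055, 0.029, np.float64(0.0)], [-0.244, -0.072, 0.033, np.float64(0.0)], [-0.273, -0.09, 0.037, np.float64(0.0)], [-0.303, -0.108, 0.041, np.float64(0.0)]]
```

Request:
{"name": "move_arm", "arguments": {
  "moves": [
    [-0.039,-0.005,0.005,0],
    [-0.078,-0.01,0.01,0],
    [-0.117,-0.014,0.015,0],
    [-0.156,-0.019,0.021,0],
    [-0.186,-0.037,0.025,0],
    [-0.215,-0.055,0.029,0],
    [-0.244,-0.072,0.033,0],
    [-0.273,-0.09,0.037,0],
    [-0.303,-0.108,0.041,0],
    [-0.303,-0.108,0.041,0]
  ]
}}

```text
time_s: 2.63
position: [492.7, 322.2, 197.6]
tool_rot: [0.769, -0.64, -0.003, -0.001]
ft_force: [-1.0, 0.8, 0.3]
opening: 85.2
```

```bash
python3 - <<'E'
from h import *
shot("wrist","w2"); print(toolT()[:3,3])
E
```

```text
[492.23675551 318.84366815 197.81339093]
```

View pics/w2.png

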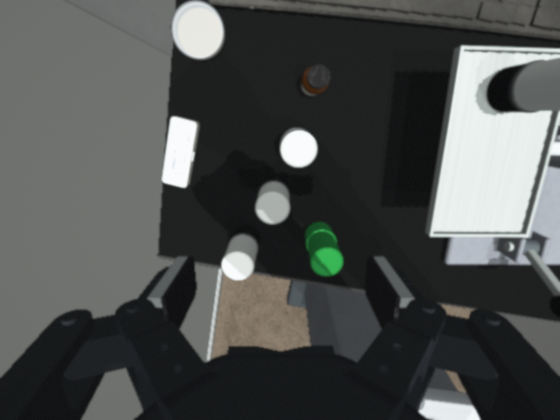

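```bash
python3 - <<'E'
from h import *
im=cv2.imread("pics/w2.png"); cm=cam("wrist")
cv2.imwrite("pics/w2c.png",cv2.resize(im[120:290,200:360],None,fx=3.4,fy=3.4,interpolation=cv2.INTER_CUBIC))
print(cast(cm,[[298,148],[272,207],[239,264]],82).round(1).tolist())
print("pan",cast(cm,[[430,236],[530,236],[459,47]],112).round(1).tolist())
E
```

```text
[[539.1, 309.3, 82.0], [473.4, 324.2, 82.0], [399.9, 349.4, 82.0]]
pan [[481.5, 165.9, 112.0], [499.5, 65.2, 112.0], [647.5, 196.9, 112.0]]
```

View pics/w2c.png

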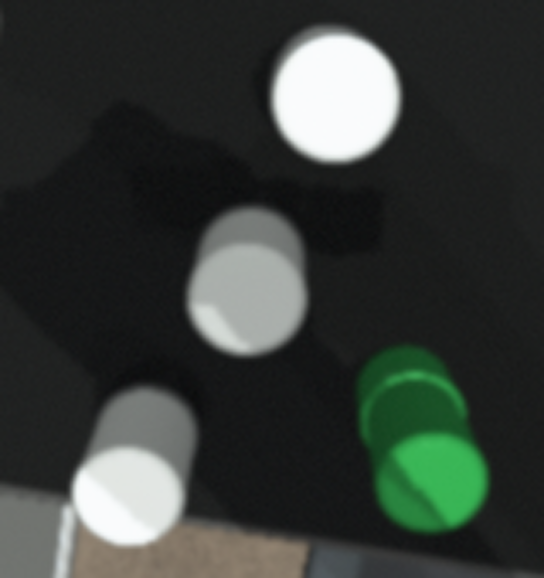

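```bash
python3 - <<'E'
from h import *
rows([[537,311,140]],0)
E
```

```text
2
[[0.008, -0.021, 0.029, np.float64(0.0)], [0.016, -0.043, 0.058, np.float64(0.0)]]
```

Request:
{"name": "move_arm", "arguments": {
  "moves": [
    [0.008,-0.021,0.029,0],
    [0.016,-0.043,0.058,0],
    [0.016,-0.043,0.058,0],
    [0.016,-0.043,0.058,0]
  ]
}}

```text
time_s: 3.02
position: [538.0, 304.1, 138.8]
tool_rot: [0.766, -0.643, -0.0, 0.003]
ft_force: [-0.8, 0.9, 0.9]
opening: 85.4
```

```bash
python3 - <<'E'
from h import *
im,cm=shot("wrist","w3"); print(toolT()[:3,3],yaw())
P=proj(cm,[[537,311,82],[537,311,0]]); print(P)
cv2.imwrite("pics/w3c.png",cv2.resize(im[60:420,100:460],None,fx=1.6,fy=1.6))
E
```

```text
[537.66187457 306.39873414 140.76327089] -79.9364292711715
[[271.63195036 207.85140677]
 [273.39893395 185.46447949]]
```

View pics/w3.png

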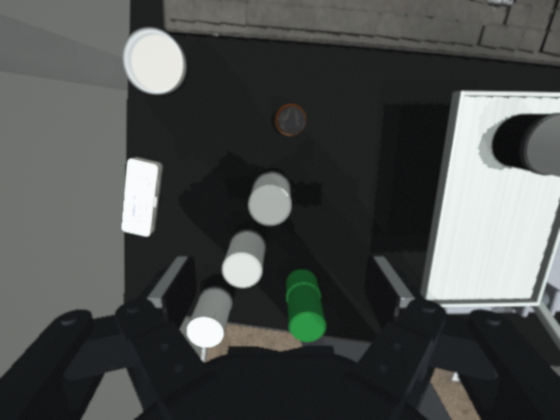

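```bash
python3 - <<'E'
from h import *
im=cv2.imread("pics/w3.png"); cm=cam("wrist")
g=im[150:300,210:340]; cv2.imwrite("pics/w3c.png",cv2.resize(g,None,fx=4,fy=4,interpolation=cv2.INTER_CUBIC))
print(toolT()[:3,3],cast(cm,[[270,205],[243,267],[206,331]],82).round(1))
rows([[538,311,41]],0)
E
```

```text
[537.66187457 306.39873414 140.76327089] [[538.4 315.1  82. ]
 [475.5 329.8  82. ]
 [398.2 356.3  82. ]]
3
[[-0.002, -0.0, 0.033, np.float64(0.0)], [-0.003, -0.001, 0.067, np.float64(0.0)], [-0.005, -0.001, 0.1, np.float64(0.0)]]
```

View pics/w3c.png

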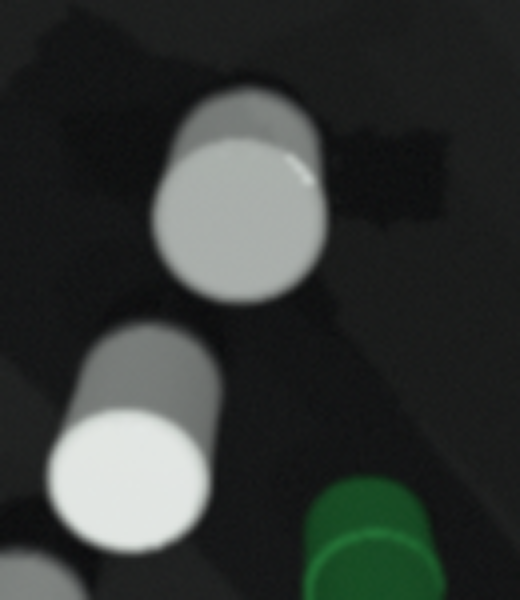

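Request:
{"name": "move_arm", "arguments": {
  "moves": [
    [-0.002,-0.0,0.035,0],
    [-0.004,-0.001,0.067,0],
    [-0.006,-0.001,0.1,0],
    [-0.006,-0.001,0.1,0],
    [-0.006,-0.001,0.1,0]
  ]
}}

```text
time_s: 3.48
position: [536.6, 314.3, 41.9]
tool_rot: [0.768, -0.641, -0.0, 0.001]
ft_force: [0.1, -0.7, 0.2]
opening: 85.5
```

Request:
{"name": "move_arm", "arguments": {
  "moves": [
    [0,0,0,0],
    [0,0,0,0],
    [0,0,0,0],
    [0,0,0,0],
    [0,0,0,0],
    [0,0,0,0]
  ],
  "claw": 0.02,
  "force": 35
}}

```text
time_s: 3.98
position: [539.0, 315.2, 43.4]
tool_rot: [0.767, -0.641, 0.001, -0.001]
ft_force: [0.1, -1.1, 5.7]
opening: 32.9
```

```bash
python3 - <<'E'
from h import *
im,cm=shot("wrist","w4"); s=ctrl.read_state();print(s["position"],s["opening"],s["ft_force"],yaw(),s["qvel"].round(3))
E
```

```text
[539.01557347 315.19188773  43.38546886] 32.87618383833419 [-0.53125002 -0.13484964  5.81846894] -79.79785471763489 [-0.     0.001  0.002  0.     0.001  0.001 -0.001]
```

View pics/w4.png

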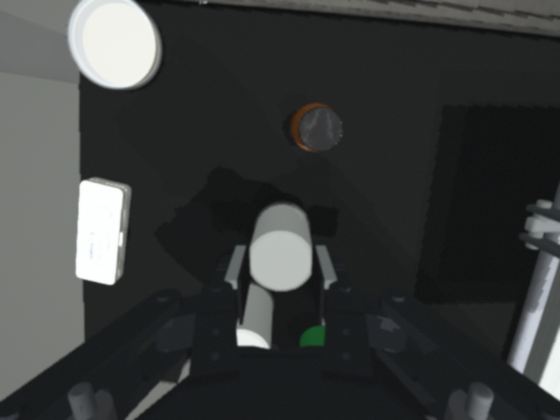

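```bash
python3 - <<'E'
from h import *
cm=cam("wrist"); T=toolT(); print(cast(cm,[[281,262]],82))
for z in(0,-19): print(proj(cm,[(T@[x,y,z,1])[:3] for x in(-16.5,16.5) for y in(-11,0,11)]).round(0).tolist())
im=cv2.imread("pics/w4.png");cv2.imwrite("pics/w4c.png",cv2.resize(im[190:360,200:360],None,fx=3.5,fy=3.5,interpolation=cv2.INTER_CUBIC))
E
```

```text
[[539.01175513 314.64278471  82.        ]]
[[255.0, 219.0], [255.0, 234.0], [256.0, 249.0], [305.0, 219.0], [305.0, 234.0], [304.0, 249.0]]
[[252.0, 229.0], [253.0, 246.0], [253.0, 263.0], [308.0, 229.0], [307.0, 246.0], [307.0, 263.0]]
```

View pics/w4c.png

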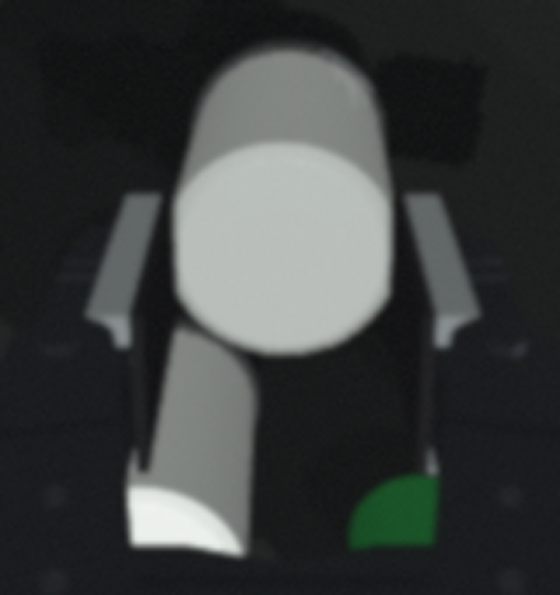

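Request:
{"name": "move_arm", "arguments": {
  "moves": [
    [0,0,-0.008,0],
    [0,0,-0.02,0],
    [0,0,-0.05,0],
    [0,0,-0.085,0],
    [0,0,-0.12,0],
    [0,0,-0.155,0],
    [0,0,-0.155,0]
  ]
}}

```text
time_s: 4.62
position: [540.8, 318.7, 205.6]
tool_rot: [0.767, -0.641, 0.002, -0.007]
ft_force: [0.0, 0.6, 1.1]
opening: 20.1
```

```bash
python3 - <<'E'
from h import *
im,cm=shot("wrist","w5"); s=ctrl.read_state();print(s["position"],s["opening"],s["ft_force"],yaw())
E
```

```text
[539.5666749  317.37260328 202.18682123] 19.758500181769822 [ 0.37689808 -0.08206813 -0.25514713] -79.75857552756909
```

View pics/w5.png

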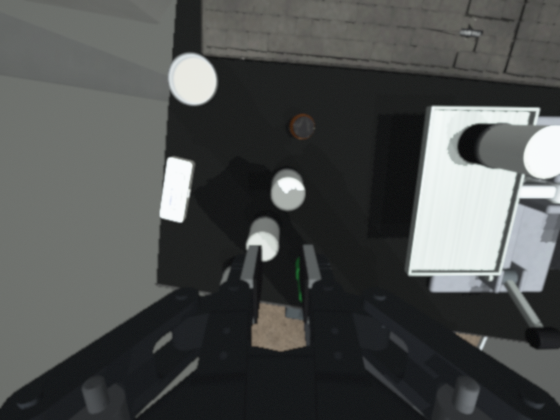

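```bash
python3 - <<'E'
from h import *
cm=cam("wrist"); print(cast(cm,[[288,190],[262,246]],82),"pan",cast(cm,[[408,273],[500,276],[430,106]],112),"case0",cast(cm,[[541,150]],187))
im=cv2.imread("pics/w5.png");cv2.imwrite("pics/w5c.png",cv2.resize(im[100:330,200:360],None,fx=3.0,fy=3.0,interpolation=cv2.INTER_CUBIC))
for n in("top","side"):
    im,c=shot(n,n+"5"); print(proj(c,[[539,317,183],[538,312,82]]))
    cv2.imwrite(f"pics/{n}5c.png",cv2.resize(im[150:270,100:300] if n=="side" else im[180:270,130:250],None,fx=4,fy=4,interpolation=cv2.INTER_CUBIC))
E
```

```text
[[542.3341737  309.71322158  82.        ]
 [473.6866015  326.477089    82.        ]] pan [[484.21643804 171.79492169 112.        ]
 [497.69944847  73.4100694  112.        ]
 [646.94930662 202.07576308 112.        ]] case0 [[624.57840656 153.89513759 187.        ]]
[[166.76991223 199.00888224]
 [175.78425954 204.78090386]]
[[153.437339   180.86114953]
 [159.77384254 208.55612567]]
```

View pics/w5c.png

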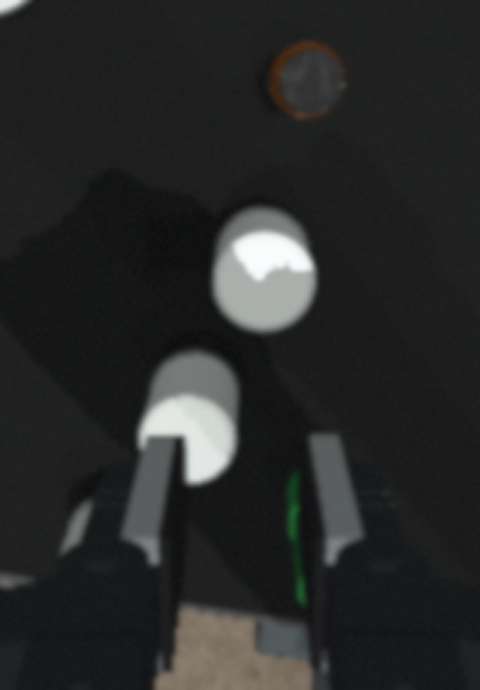

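View pics/side5c.png

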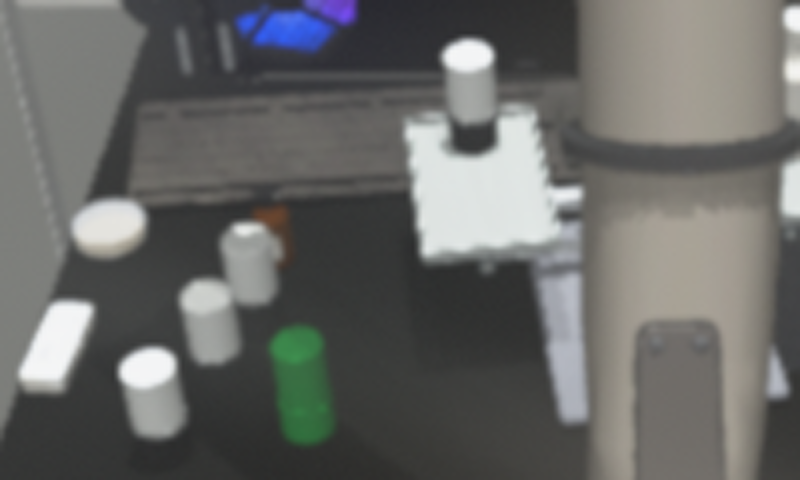

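View pics/top5c.png

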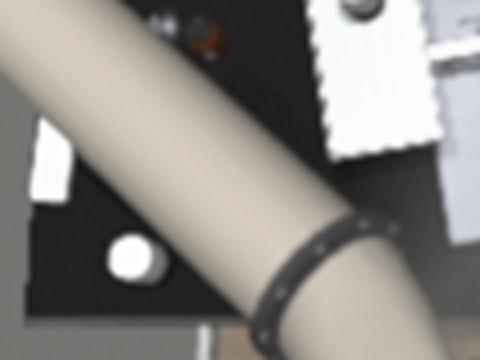

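View pics/side5.png

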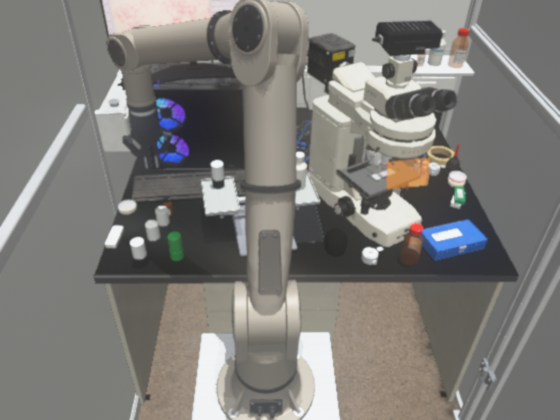

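View pics/top5.png

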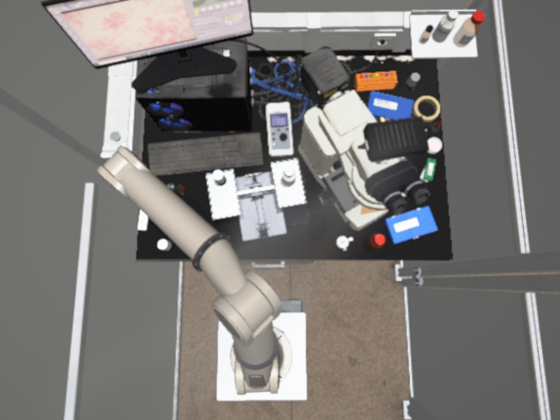

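```bash
python3 - <<'E'
from h import *
im=cv2.imread("pics/side5.png"); c=cam("side"); T=toolT(); print(T[:3,3])
for z in (0,-19,-54-19): print(z,proj(c,[(T@[x,0,z,1])[:3] for x in (-10,0,10)]).round(1).tolist())
cv2.imwrite("pics/s5d.png",cv2.resize(im[70:230,90:210],None,fx=4.5,fy=4.5,interpolation=cv2.INTER_CUBIC)[:, :])
E
```

```text
[537.41617792 314.81026107 197.14820559]
0 [[149.8, 177.5], [153.4, 177.1], [157.0, 176.8]]
-19 [[148.8, 172.0], [152.5, 171.6], [156.1, 171.3]]
-73 [[146.0, 155.8], [149.7, 155.4], [153.4, 155.1]]
```

View pics/s5d.png

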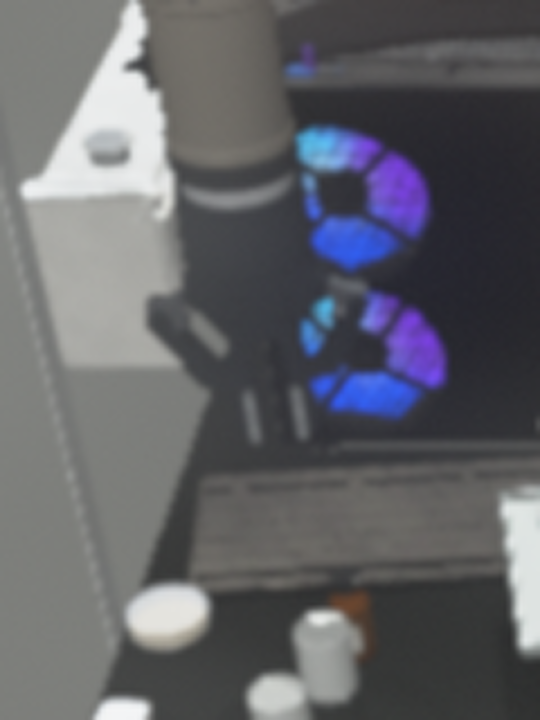

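```bash
python3 - <<'E'
from h import *
from scipy.optimize import least_squares
c=viewer.camera_info("wrist");K,d,_=cam("wrist");Tc=np.linalg.inv(c["tool_from_camera"])
for nm,box,op in(("w5",(230,230,100,80),19.8),("w3",(120,235,320,90),85.4)):
    im=cv2.imread(f"pics/{nm}.png");x,y,w,h=box
    cv2.imwrite(f"pics/{nm}f.png",cv2.resize(im[y:y+h,x:x+w],None,fx=700/w,fy=700/w,interpolation=cv2.INTER_CUBIC))
for nm,uv,op in(("w5",[[262,245],[303,245]],19.8),("w3",[[188,256],[374,256]],85.4)):
    p=cv2.undistortPoints(np.float64(uv).reshape(-1,1,2),K,d).reshape(-1,2)
    dep=op/(p[1,0]-p[0,0]); q=np.r_[0,p[:,1].mean()*dep,dep]; print(nm,dep,(c["tool_from_camera"]@np.r_[q,1])[:3])
E
```

```text
w5 140.56241791663655 [  0.14190011 -15.56433247 -50.62701019]
w3 133.27190841662193 [  0.13484293 -13.77221975 -58.80086476]
```

View pics/w5f.png

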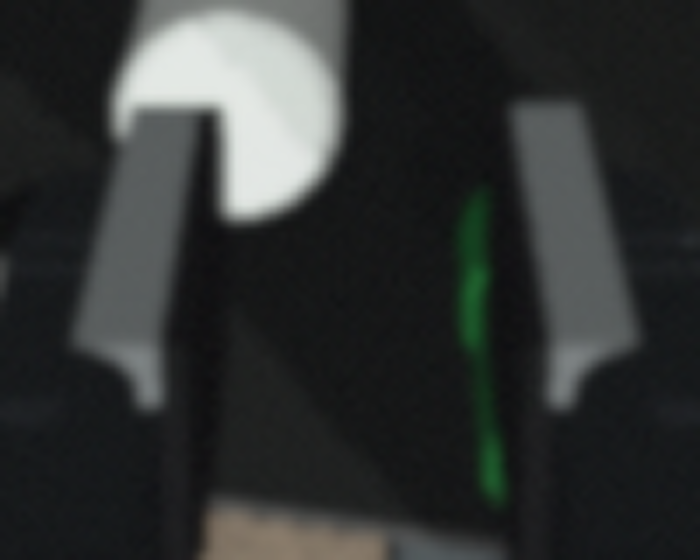

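View pics/w3f.png

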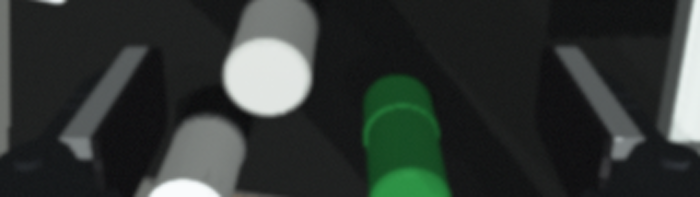

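Request:
{"name": "move_arm", "arguments": {
  "moves": [
    [0,0,0.03,0],
    [0,0,0.055,0],
    [0,0,0.055,0],
    [0,0,0.055,0],
    [0,0,0.055,0],
    [0,0,0.055,0]
  ],
  "claw": 0.085
}}

```text
time_s: 5.27
position: [538.2, 315.6, 142.8]
tool_rot: [0.767, -0.641, 0.0, -0.001]
ft_force: [0.5, 0.0, -0.1]
opening: 84.8
```

```bash
python3 - <<'E'
from h import *
im,cm=shot("wrist","w6"); s=ctrl.read_state();print(cm[2][:3,3],s["position"],s["opening"],yaw())
cv2.imwrite("pics/w6c.png",cv2.resize(im[140:340,150:410],None,fx=3,fy=3,interpolation=cv2.INTER_CUBIC))
E
```

```text
[611.71585379 328.69084435 322.33282828] [538.24563736 315.65840563 142.89207847] 85.1955391383998 -79.7641705402002
```

View pics/w6c.png

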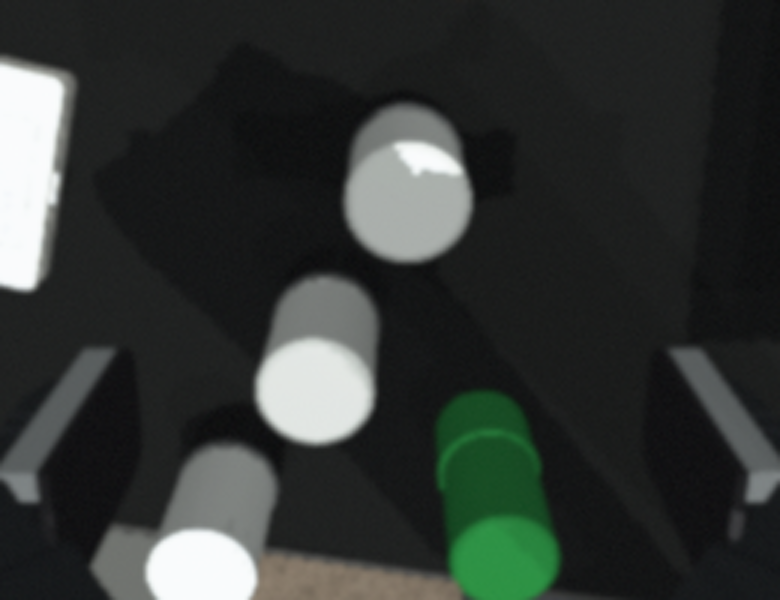

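```bash
python3 - <<'E'
from h import *
cm=cam("wrist");P=cast(cm,[[286,207.3],[255.3,270.3]],82); print(P); print(to_tool(P[0]))
E
```

```text
[[538.96467268 310.58668955  82.        ]
 [473.76944408 327.3802037   82.        ]]
[ 5.17819423  0.33163367 60.88645875]
```

Request:
{"name": "move_arm", "arguments": {
  "moves": [
    [0.002,0,0.035,0],
    [0.004,0,0.07,0],
    [0.005,0,0.1,0],
    [0.005,0,0.118,0],
    [0.005,0,0.118,0],
    [0.005,0,0.118,0]
  ]
}}

```text
time_s: 5.82
position: [538.6, 310.1, 23.8]
tool_rot: [0.767, -0.641, -0.0, -0.0]
ft_force: [-0.5, -0.2, 0.3]
opening: 85.1
```

```bash
python3 - <<'E'
from h import *
im,cm=shot("wrist","w7"); s=ctrl.read_state();print(s["position"],s["opening"],s["ft_force"],yaw())
E
```

```text
[539.47489144 310.97208449  25.0444079 ] 85.12322512295414 [ 0.0632947  -0.22989553  0.2234436 ] -79.77042818505295
```

View pics/w7.png

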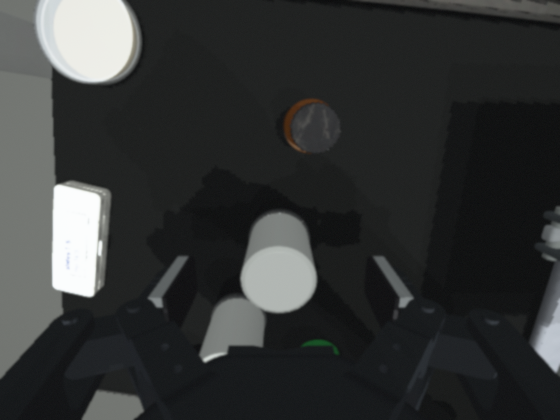

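```bash
python3 - <<'E'
from h import *
im,c=shot("side","side7"); T=toolT(); 
print(proj(c,[(T@[x,0,z,1])[:3] for z in(0,-50) for x in (-42,0,42)]).round(1).tolist())
cv2.imwrite("pics/s7d.png",cv2.resize(im[130:270,90:230],None,fx=5,fy=4.2,interpolation=cv2.INTER_CUBIC))
E
```

```text
[[148.4, 224.1], [162.5, 222.5], [176.5, 220.9], [146.0, 211.4], [160.4, 209.8], [174.7, 208.3]]
```

View pics/s7d.png

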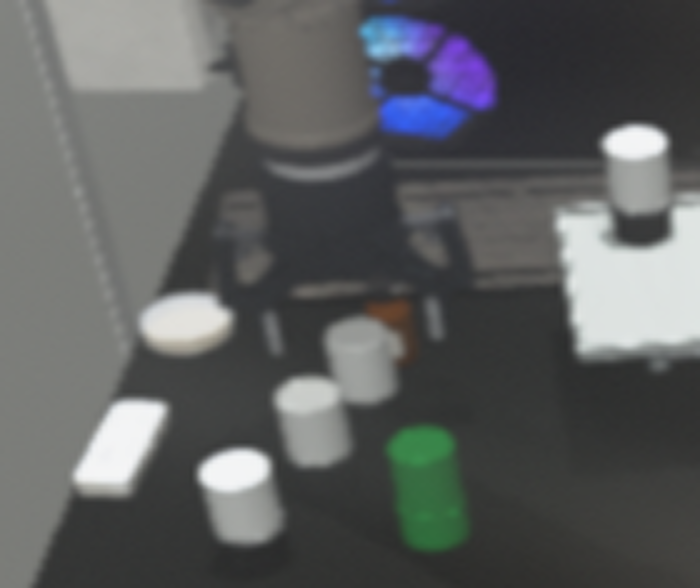

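Request:
{"name": "move_arm", "arguments": {
  "moves": [
    [0,0,0.012,0],
    [0,0,0.025,0],
    [0,0,0.025,0]
  ]
}}

```text
time_s: 6.17
position: [537.1, 308.5, -3.9]
tool_rot: [0.767, -0.641, -0.0, 0.002]
ft_force: [-1.0, -1.2, -1.2]
opening: 85.2
```

Request:
{"name": "move_arm", "arguments": {
  "moves": [
    [0,0,0,0],
    [0,0,0,0],
    [0,0,0,0],
    [0,0,0,0],
    [0,0,0,0],
    [0,0,0,0],
    [0,0,0,0],
    [0,0,0,0]
  ],
  "claw": 0.02,
  "force": 40
}}

```text
time_s: 6.83
position: [538.7, 310.2, -1.2]
tool_rot: [0.767, -0.641, 0.0, -0.0]
ft_force: [-0.0, 0.7, 2.9]
opening: 35.5
```

```bash
python3 - <<'E'
from h import *
im,cm=shot("wrist","w8"); s=ctrl.read_state();print(s["position"],s["opening"],s["ft_force"],yaw())
im=im[180:380,180:380];cv2.imwrite("pics/w8c.png",cv2.resize(im,None,fx=3,fy=3))
E
```

```text
[538.70929391 310.21151376  -1.16887421] 35.60144537771883 [-0.57088116 -0.38955437  2.99888414] -79.76936331282195
```

View pics/w8c.png

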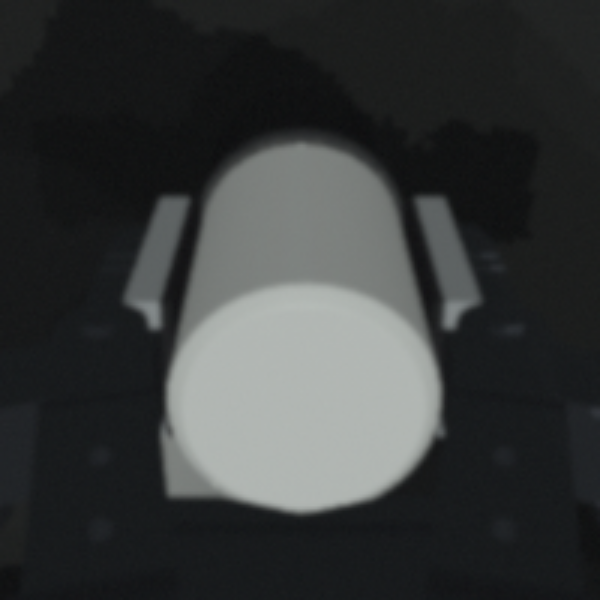

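Request:
{"name": "move_arm", "arguments": {
  "moves": [
    [0,0,-0.008,0],
    [0,0,-0.025,0],
    [0,0,-0.055,0],
    [0,0,-0.085,0],
    [0,0,-0.115,0],
    [0,0,-0.15,0],
    [0,0,-0.15,0]
  ]
}}

```text
time_s: 7.47
position: [541.8, 313.1, 156.0]
tool_rot: [0.767, -0.641, 0.002, -0.006]
ft_force: [0.9, 1.6, 0.5]
opening: 35.2
```

```bash
python3 - <<'E'
from h import *
im,cm=shot("wrist","w9"); s=ctrl.read_state();print(s["position"],s["opening"],s["ft_force"],yaw())
rows([[530,230,150],[574,138,150]],0)
E
```

```text
[540.52011745 311.84880857 152.86878727] 35.4545032941333 [-0.3783461  -0.50625771 -0.88884492] -79.78060640168356
6
[[0.026, 0.008, 0.001, np.float64(0.0)], [0.052, 0.017, 0.002, np.float64(0.0)], [0.079, 0.025, 0.002, np.float64(0.0)], [0.111, 0.016, 0.002, np.float64(0.0)], [0.144, 0.007, 0.002, np.float64(0.0)], [0.177, -0.002, 0.002, np.float64(0.0)]]
```

View pics/w9.png

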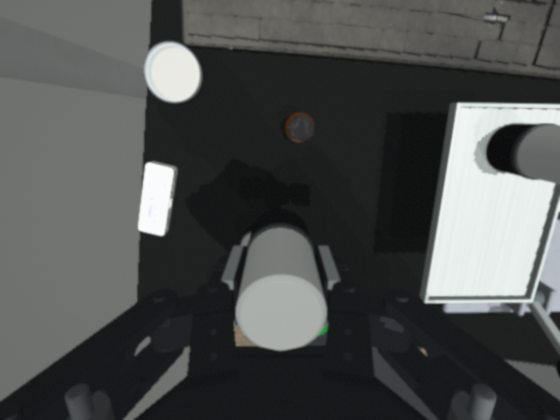

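Request:
{"name": "move_arm", "arguments": {
  "moves": [
    [0.026,0.008,0,0],
    [0.052,0.017,0,0],
    [0.079,0.025,0,0],
    [0.111,0.018,0,0],
    [0.144,0.01,0,0],
    [0.174,0.004,0,0],
    [0.174,0.004,0,0],
    [0.174,0.004,0,0]
  ]
}}

```text
time_s: 8.18
position: [565.2, 134.5, 146.9]
tool_rot: [0.766, -0.643, -0.0, 0.001]
ft_force: [0.2, 1.1, -0.2]
opening: 35.4
```

```bash
python3 - <<'E'
from h import *
im,cm=shot("wrist","w10"); s=ctrl.read_state();print(cm[2][:3,3],s["position"],s["opening"],s["ft_force"],yaw())
im,cm=shot("side","s10");cv2.imwrite("pics/s10c.png",cv2.resize(im[120:250,150:330],None,fx=4,fy=4))
E
```

```text
[639.61407228 147.68547281 326.10042685] [564.58363264 137.01075602 147.26520439] 35.55414531633076 [-0.06895775 -0.09351165 -0.87936599] -79.87651403803567
```

View pics/w10.png

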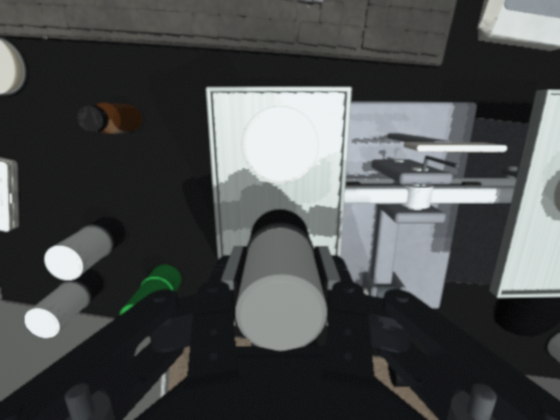

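View pics/s10c.png

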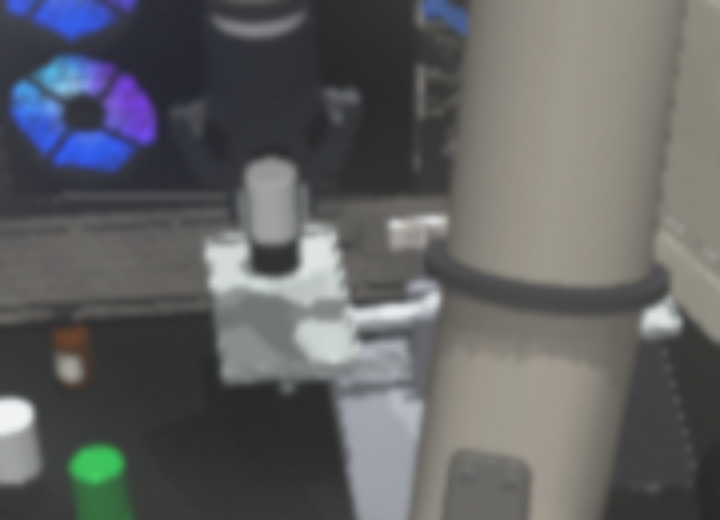

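```bash
python3 - <<'E'
from h import *
cm=cam("wrist")
def tt(uv,z): return [to_tool(p)[:2].round(1).tolist() for p in cast(cm,uv,z)]
print("case0",tt([[281,144]],187),cast(cm,[[281,144]],187)); print("pan back corners",tt([[208,88],[351,87]],112),cast(cm,[[208,88],[351,87]],112))
print("pan sides",tt([[219,250],[340,245]],112))
E
```

```text
case0 [[0.5, -62.5]] [[625.97045772 149.18611665 187.        ]]
pan back corners [[-49.7, -94.0], [49.0, -94.6]] [[647.83302388 204.18462862 112.        ]
 [666.04682468 107.21864951 112.        ]]
pan sides [[-49.5, 28.7], [48.4, 24.3]]
```

Request:
{"name": "move_arm", "arguments": {
  "moves": [
    [0,-0.013,0,0],
    [0,-0.013,0.015,0],
    [0,-0.013,0.027,0],
    [0,-0.013,0.036,0],
    [0,-0.013,0.039,0],
    [0,-0.013,0.039,0],
    [0,-0.013,0.039,0]
  ]
}}

```text
time_s: 8.87
position: [577.9, 140.6, 109.3]
tool_rot: [0.768, -0.641, -0.0, 0.0]
ft_force: [0.4, -0.2, 0.2]
opening: 35.4
```

```bash
python3 - <<'E'
from h import *
im,cm=shot("side","s11");s=ctrl.read_state();print(s["position"],s["opening"],s["ft_force"]);cv2.imwrite("pics/s11c.png",cv2.resize(im[140:230,180:270],None,fx=6,fy=6,interpolation=cv2.INTER_CUBIC))
E
```

```text
[578.31141093 140.56757059 109.781508  ] 35.648273094264106 [ 0.34713824  0.68057259 -0.16918463]
```

View pics/s11c.png

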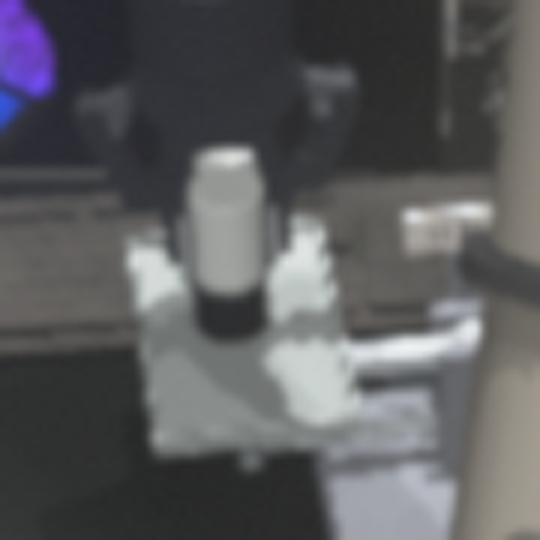

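Request:
{"name": "move_arm", "arguments": {
  "moves": [
    [0,0,0.002,0],
    [0,0,0.004,0],
    [0,0,0.004,0],
    [0,0,0.004,0]
  ]
}}

```text
time_s: 9.25
position: [578.2, 140.1, 105.4]
tool_rot: [0.767, -0.641, 0.0, 0.0]
ft_force: [0.5, -0.4, -0.8]
opening: 35.3
```

Request:
{"name": "move_arm", "arguments": {
  "moves": [
    [0,0,0.001,0],
    [0,0,0.002,0],
    [0,0,0.002,0],
    [0,0,0.002,0]
  ]
}}

```text
time_s: 9.58
position: [578.4, 140.3, 103.6]
tool_rot: [0.767, -0.641, 0.0, -0.0]
ft_force: [0.3, -0.1, 0.8]
opening: 35.8
```

Request:
{"name": "move_arm", "arguments": {
  "moves": [
    [0,0,0.001,0],
    [0,0,0.0015,0],
    [0,0,0.0015,0],
    [0,0,0.0015,0]
  ]
}}

```text
time_s: 9.92
position: [578.5, 140.3, 102.3]
tool_rot: [0.767, -0.641, 0.0, -0.0]
ft_force: [-0.2, 0.0, 3.1]
opening: 35.3
```

Request:
{"name": "move_arm", "arguments": {
  "moves": [
    [0,0,0,0],
    [0,0,0,0],
    [0,0,0,0],
    [0,0,0,0]
  ],
  "claw": 0.06
}}

```text
time_s: 10.25
position: [577.9, 140.2, 101.5]
tool_rot: [0.767, -0.641, -0.0, 0.0]
ft_force: [0.5, -0.5, -0.1]
opening: 60.1
```

Request:
{"name": "move_arm", "arguments": {
  "moves": [
    [0,0,-0.02,0],
    [0,0,-0.05,0],
    [0,0,-0.09,0],
    [0,0,-0.11,0],
    [0,0,-0.11,0],
    [0,0,-0.11,0]
  ]
}}

```text
time_s: 10.75
position: [578.9, 140.6, 213.1]
tool_rot: [0.767, -0.641, 0.001, -0.001]
ft_force: [0.7, -0.1, -0.3]
opening: 60.1
```

```bash
python3 - <<'E'
from h import *
im,cm=shot("wrist","w12");s=ctrl.read_state();print(s["position"],s["opening"],s["ft_force"])
rows([[545,230,190],[473,327,150]],0)
E
```

```text
[577.87140447 139.99437954 211.49423516] 60.23414740142162 [ 0.07657202  0.01550023 -1.47184998]
7
[[-0.031, 0.005, 0.007, np.float64(0.0)], [-0.063, 0.011, 0.014, np.float64(0.0)], [-0.094, 0.016, 0.021, np.float64(0.0)], [-0.121, 0.03, 0.031, np.float64(0.0)], [-0.149, 0.043, 0.041, np.float64(0.0)], [-0.176, 0.057, 0.051, np.float64(0.0)], [-0.203, 0.07, 0.061, np.float64(0.0)]]
```

View pics/w12.png

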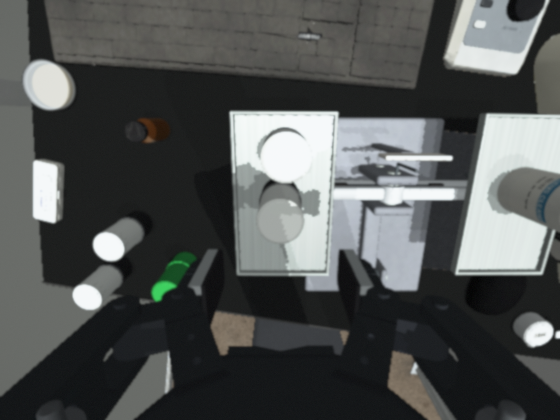

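Request:
{"name": "move_arm", "arguments": {
  "moves": [
    [-0.031,0.005,0.007,0],
    [-0.063,0.011,0.014,0],
    [-0.094,0.016,0.021,0],
    [-0.121,0.03,0.031,0],
    [-0.149,0.043,0.041,0],
    [-0.176,0.057,0.051,0],
    [-0.204,0.07,0.061,0],
    [-0.204,0.07,0.061,0],
    [-0.204,0.07,0.061,0]
  ],
  "claw": 0.085
}}

```text
time_s: 11.55
position: [470.0, 329.4, 148.7]
tool_rot: [0.769, -0.639, -0.001, 0.002]
ft_force: [1.1, -0.7, -0.3]
opening: 85.1
```

```bash
python3 - <<'E'
from h import *
im,cm=shot("wrist","w13"); s=ctrl.read_state();print(cm[2][:3,3],s["position"],s["opening"],yaw())
cv2.imwrite("pics/w13c.png",cv2.resize(im[140:340,150:410],None,fx=3,fy=3,interpolation=cv2.INTER_CUBIC))
E
```

```text
[544.47532139 343.43354262 327.78858838] [471.94012464 327.95810968 149.18241774] 85.09520431875625 -79.67189664352064
```

View pics/w13c.png

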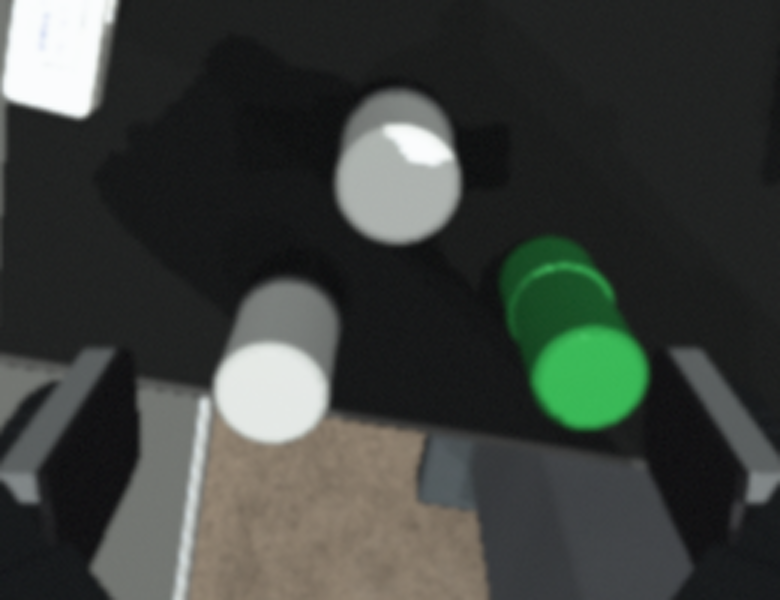

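```bash
python3 - <<'E'
from h import *
T0=toolT(); T1=T0.copy(); T1[:3,3]=[470.7,329,148.9]
for T in(T0,T1):
    cm=cam("wrist",T);P=cast(cm,[[282.7,201.3],[346.7,266],[240.7,271]],82); print(P.round(1).tolist(),[((np.linalg.inv(T0))@np.r_[p,1])[:3].round(1).tolist() for p in P])
E
```

```text
[[475.4, 326.1, 82.0], [423.3, 254.6, 82.0], [400.1, 352.9, 82.0]] [[2.4, -3.2, 67.2], [63.3, 60.8, 67.5], [-37.5, 66.0, 67.3]]
[[474.2, 327.1, 82.0], [422.2, 255.8, 82.0], [399.1, 353.9, 82.0]] [[1.1, -2.3, 67.2], [62.0, 61.7, 67.5], [-38.7, 66.8, 67.3]]
```

Request:
{"name": "move_arm", "arguments": {
  "moves": [
    [0.001,-0.002,0.038,0],
    [0.002,-0.003,0.076,0],
    [0.002,-0.003,0.11,0],
    [0.002,-0.003,0.135,0],
    [0.002,-0.003,0.15,0],
    [0.002,-0.003,0.15,0],
    [0.002,-0.003,0.15,0]
  ]
}}

```text
time_s: 12.18
position: [477.0, 326.4, 0.7]
tool_rot: [0.767, -0.642, 0.0, 0.0]
ft_force: [-0.3, -1.2, 0.6]
opening: 85.1
```

Request:
{"name": "move_arm", "arguments": {
  "moves": [
    [0,0,0,0],
    [0,0,0,0],
    [0,0,0,0],
    [0,0,0,0],
    [0,0,0,0],
    [0,0,0,0],
    [0,0,0,0],
    [0,0,0,0]
  ],
  "claw": 0.02,
  "force": 40
}}

```text
time_s: 12.85
position: [477.2, 327.7, 2.0]
tool_rot: [0.767, -0.641, 0.001, -0.001]
ft_force: [-0.4, 0.7, 6.2]
opening: 35.2
```

```bash
python3 - <<'E'
from h import *
im,cm=shot("wrist","w14"); s=ctrl.read_state();print(s["position"],s["opening"],s["ft_force"],yaw())
im=im[180:380,180:380];cv2.imwrite("pics/w14c.png",cv2.resize(im,None,fx=3,fy=3))
E
```

```text
[477.18341612 327.69660851   1.99640511] 35.326300449452546 [-0.61157188 -0.23370977  6.42353264] -79.76871155751714
```

View pics/w14c.png

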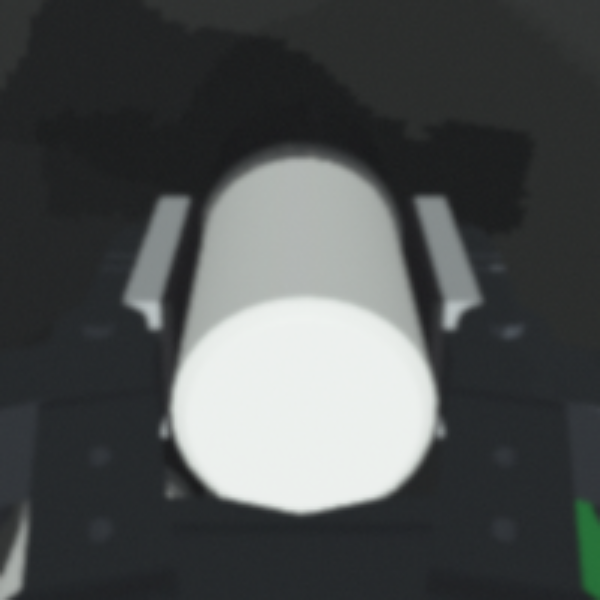

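Request:
{"name": "move_arm", "arguments": {
  "moves": [
    [0,0,-0.008,0],
    [0,0,-0.025,0],
    [0,0,-0.055,0],
    [0,0,-0.085,0],
    [0,0,-0.115,0],
    [0,0,-0.15,0],
    [0,0,-0.15,0],
    [0,0,-0.15,0]
  ]
}}

```text
time_s: 13.57
position: [477.3, 328.1, 153.3]
tool_rot: [0.767, -0.641, 0.001, -0.002]
ft_force: [-0.3, 0.2, -1.3]
opening: 35.6
```

```bash
python3 - <<'E'
from h import *
s=ctrl.read_state();print(s["position"],s["opening"],s["ft_force"],yaw())
rows([[505,210,150],[529,131,150]],0)
E
```

```text
[477.34284983 328.12491251 153.25297384] 35.60770695013166 [-0.32463198  0.18514988 -1.26802754] -79.77817722425516
7
[[0.03, -0.002, 0.001, np.float64(0.0)], [0.061, -0.003, 0.002, np.float64(0.0)], [0.091, -0.005, 0.002, np.float64(0.0)], [0.121, -0.006, 0.003, np.float64(0.0)], [0.148, -0.009, 0.003, np.float64(0.0)], [0.176, -0.013, 0.003, np.float64(0.0)], [0.203, -0.016, 0.003, np.float64(0.0)]]
```

Request:
{"name": "move_arm", "arguments": {
  "moves": [
    [0.03,-0.002,0,0],
    [0.061,-0.003,0,0],
    [0.091,-0.005,0,0],
    [0.121,-0.006,0,0],
    [0.148,-0.009,0,0],
    [0.176,-0.013,0,0],
    [0.203,-0.016,0,0],
    [0.203,-0.016,0,0],
    [0.203,-0.016,0,0]
  ]
}}

```text
time_s: 14.32
position: [527.4, 127.4, 149.2]
tool_rot: [0.766, -0.643, -0.001, 0.002]
ft_force: [-0.3, -0.1, -0.9]
opening: 35.6
```

```bash
python3 - <<'E'
from h import *
im,cm=shot("wrist","w15"); s=ctrl.read_state();print(cm[2][:3,3],s["position"],s["opening"],s["ft_force"],yaw())
E
```

```text
[601.90348323 140.62329681 328.30883531] [527.05820457 129.56570781 149.56640523] 35.403622495538485 [-0.42034681  1.03624153 -0.76486699] -79.84172262039013
```

View pics/w15.png

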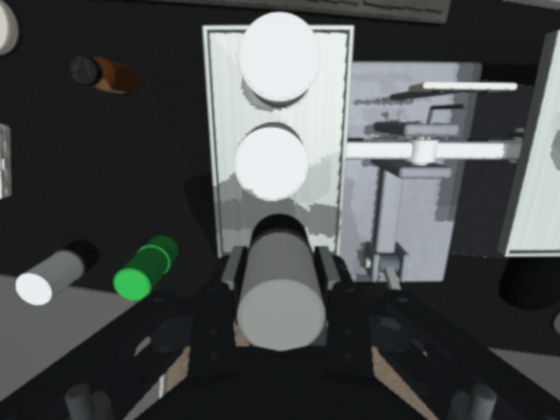

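```bash
python3 - <<'E'
from h import *
cm=cam("wrist")
def tt(uv,z): return [to_tool(p)[:2].round(1).tolist() for p in cast(cm,uv,z)]
print("A",tt([[272,162]],187),"case0",tt([[280,56]],187),"back",tt([[204,28],[353,28]],112),"sides",tt([[218,250],[341,250]],112),"held",tt([[281,310]],231))
E
```

```text
A [[-3.9, -53.7]] case0 [[0.0, -100.7]] back [[-50.3, -131.5], [48.4, -131.4]] sides [[-50.8, 29.7], [50.0, 29.7]] held [[0.4, -1.6]]
```

Request:
{"name": "move_arm", "arguments": {
  "moves": [
    [0,-0.005,0,0],
    [0,-0.005,0.015,0],
    [0,-0.005,0.027,0],
    [0,-0.005,0.035,0],
    [0,-0.005,0.038,0],
    [0,-0.005,0.038,0],
    [0,-0.005,0.038,0],
    [0,-0.005,0.04,0],
    [0,-0.005,0.041,0],
    [0,-0.005,0.041,0],
    [0,-0.005,0.041,0]
  ]
}}

```text
time_s: 15.28
position: [533.2, 131.1, 110.1]
tool_rot: [0.767, -0.641, 0.0, -0.0]
ft_force: [1.1, -0.2, -0.2]
opening: 35.7
```

Request:
{"name": "move_arm", "arguments": {
  "moves": [
    [0,0,0.001,0],
    [0,0,0.002,0],
    [0,0,0.002,0],
    [0,0,0.002,0]
  ]
}}

```text
time_s: 15.62
position: [533.1, 131.0, 107.9]
tool_rot: [0.767, -0.641, 0.0, 0.0]
ft_force: [0.4, -0.6, -0.3]
opening: 35.5
```

Request:
{"name": "move_arm", "arguments": {
  "moves": [
    [0,0,0.001,0],
    [0,0,0.002,0],
    [0,0,0.002,0],
    [0,0,0.002,0]
  ]
}}

```text
time_s: 15.95
position: [533.1, 131.1, 106.0]
tool_rot: [0.767, -0.641, 0.0, 0.0]
ft_force: [-0.7, -0.2, 1.5]
opening: 35.6
```

Request:
{"name": "move_arm", "arguments": {
  "moves": [
    [0,0,0.001,0],
    [0,0,0.001,0],
    [0,0,0.001,0]
  ]
}}

```text
time_s: 16.2
position: [533.2, 131.1, 105.1]
tool_rot: [0.767, -0.641, 0.0, -0.0]
ft_force: [-0.2, 0.2, 3.0]
opening: 35.9
```

Request:
{"name": "move_arm", "arguments": {
  "moves": [
    [0,0,0,0],
    [0,0,0,0],
    [0,0,0,0],
    [0,0,0,0]
  ],
  "claw": 0.06
}}

```text
time_s: 16.53
position: [533.0, 131.1, 104.7]
tool_rot: [0.767, -0.641, -0.0, 0.0]
ft_force: [0.7, -0.3, -0.1]
opening: 60.2
```

Request:
{"name": "move_arm", "arguments": {
  "moves": [
    [0,0,-0.02,0],
    [0,0,-0.05,0],
    [0,0,-0.09,0],
    [0,0,-0.11,0],
    [0,0,-0.11,0],
    [0,0,-0.11,0]
  ]
}}

```text
time_s: 17.03
position: [533.8, 131.3, 215.9]
tool_rot: [0.767, -0.641, 0.001, -0.001]
ft_force: [0.0, -0.2, -0.0]
opening: 60.2
```

```bash
python3 - <<'E'
from h import *
im,cm=shot("wrist","w16");s=ctrl.read_state();print(s["position"],s["opening"],s["ft_force"])
im,c=shot("side","s16");cv2.imwrite("pics/s16c.png",cv2.resize(im[130:260,120:310],None,fx=4,fy=4,interpolation=cv2.INTER_CUBIC))
rows([[480,60,230],[425,0,240]],0)
E
```

```text
[532.74449409 130.82451986 214.42996732] 59.91533329707924 [-0.88950419 -0.70329713 -0.44646037]
6
[[0.02, 0.021, -0.005, np.float64(0.0)], [0.04, 0.043, -0.011, np.float64(0.0)], [0.06, 0.064, -0.016, np.float64(0.0)], [0.077, 0.086, -0.02, np.float64(0.0)], [0.093, 0.107, -0.023, np.float64(0.0)], [0.11, 0.129, -0.026, np.float64(0.0)]]
```

View pics/w16.png

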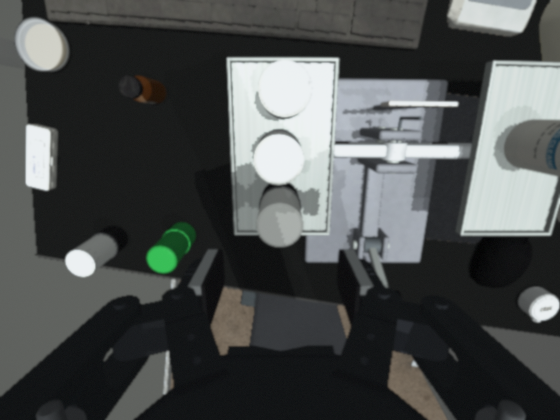

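View pics/s16c.png

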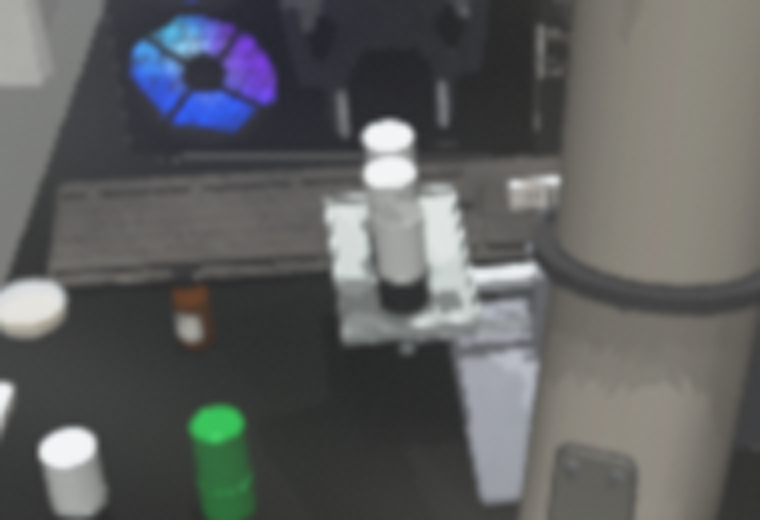

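```bash
python3 - <<'E'
from h import *
rows([[460,60,180],[430,-8,160]],0)
E
```

```text
5
[[0.019, 0.028, 0.011, np.float64(0.0)], [0.038, 0.056, 0.023, np.float64(0.0)], [0.057, 0.083, 0.034, np.float64(0.0)], [0.087, 0.104, 0.044, np.float64(0.0)], [0.118, 0.125, 0.054, np.float64(0.0)]]
```

Request:
{"name": "move_arm", "arguments": {
  "moves": [
    [0.015,0.028,0.0,0],
    [0.038,0.056,0.01,0],
    [0.057,0.083,0.034,0],
    [0.087,0.104,0.044,0],
    [0.118,0.125,0.054,0],
    [0.118,0.125,0.054,0],
    [0.118,0.125,0.054,0],
    [0.118,0.125,0.054,0]
  ]
}}

```text
time_s: 17.8
position: [430.6, -6.8, 160.2]
tool_rot: [0.767, -0.641, -0.001, 0.0]
ft_force: [0.1, -0.6, -0.2]
opening: 60.2
```

```bash
python3 - <<'E'
from h import *
im,cm=shot("wrist","w17");s=ctrl.read_state();print(cm[2][:3,3],s["position"],s["opening"],s["ft_force"],yaw())
cv2.imwrite("pics/w17c.png",cv2.resize(im[100:400,140:420],None,fx=2,fy=2,interpolation=cv2.INTER_CUBIC))
E
```

```text
[504.69786155   6.3290258  339.53182706] [431.27625223  -6.10085163 160.62937589] 60.19134687524502 [0.35410485 0.10518682 1.95221063] -79.6877590486687
```

View pics/w17c.png

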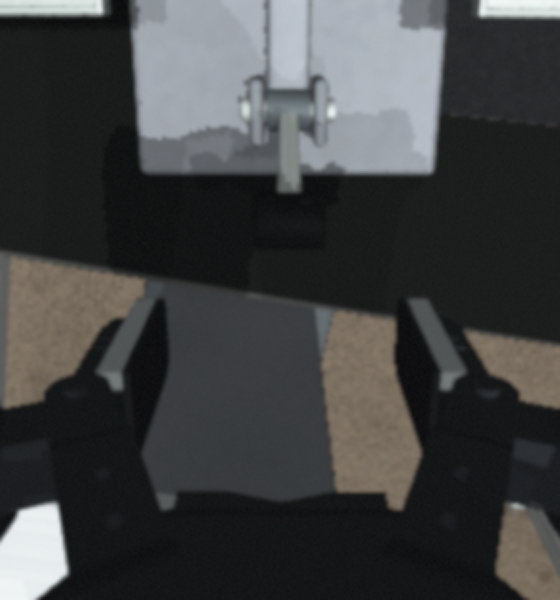

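```bash
python3 - <<'E'
from h import *
im=cv2.imread("pics/w17.png");b=np.clip(im[170:250,240:330].astype(float)*5,0,255).astype(np.uint8)
cv2.imwrite("pics/w17d.png",cv2.resize(b,None,fx=7,fy=7,interpolation=cv2.INTER_CUBIC))
E
```

```text
(no output)
```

View pics/w17d.png

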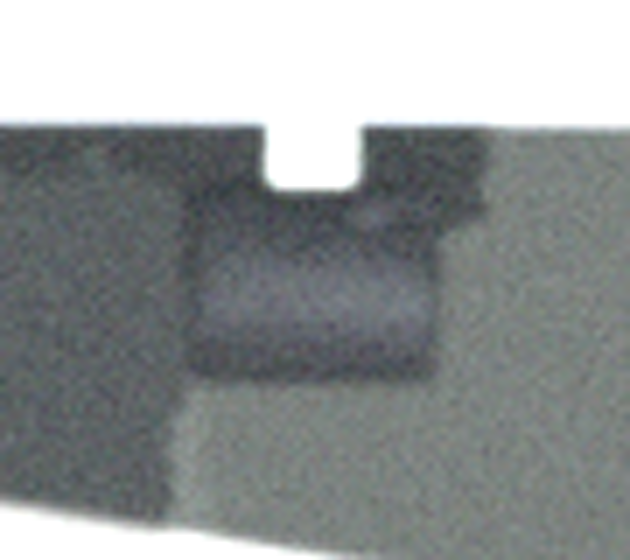

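```bash
python3 - <<'E'
from h import *
cm=cam("wrist")
for z in(112,116,120):
  P=cast(cm,[[284.3,210.9]],z); print(P.round(1),to_tool(P[0]).round(1))
E
```

```text
[[432.3  -9.5 112. ]] [ 3.5 -0.4 48.6]
[[433.6  -9.2 116. ]] [ 3.5 -1.7 44.6]
[[434.9  -8.9 120. ]] [ 3.4 -3.  40.6]
```

Request:
{"name": "move_arm", "arguments": {
  "moves": [
    [0.001,0,0.03,0],
    [0.003,-0.001,0.06,0],
    [0.003,-0.001,0.085,0],
    [0.003,-0.001,0.096,0],
    [0.003,-0.001,0.096,0],
    [0.003,-0.001,0.096,0]
  ]
}}

```text
time_s: 18.35
position: [433.1, -8.8, 65.2]
tool_rot: [0.768, -0.641, -0.0, -0.0]
ft_force: [-0.3, 0.2, 0.2]
opening: 60.2
```

```bash
python3 - <<'E'
from h import *
im,cm=shot("wrist","w18");s=ctrl.read_state();print(s["position"],s["opening"],s["ft_force"],yaw())
b=np.clip(im[150:360,150:420].astype(float)*3,0,255).astype(np.uint8)
cv2.imwrite("pics/w18d.png",cv2.resize(b,None,fx=2.8,fy=2.8,interpolation=cv2.INTER_CUBIC))
E
```

```text
[433.90194616  -9.1286758   65.91023868] 59.97789058119436 [ 0.33108983 -0.11742857  0.1691328 ] -79.69539814520658
```

View pics/w18d.png

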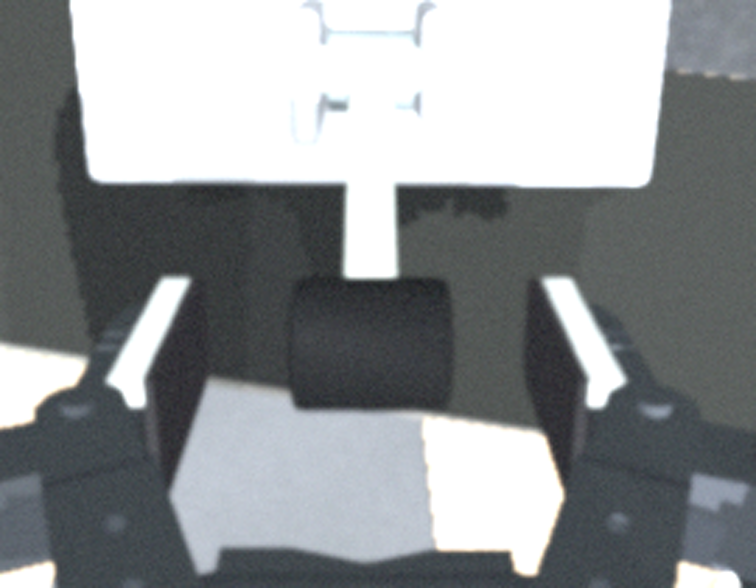

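Request:
{"name": "move_arm", "arguments": {
  "moves": [
    [0,0,0.005,0],
    [0,0,0.01,0],
    [0,0,0.01,0]
  ]
}}

```text
time_s: 18.65
position: [432.5, -10.1, 54.8]
tool_rot: [0.767, -0.641, 0.0, 0.0]
ft_force: [-0.5, -0.9, 0.7]
opening: 60.3
```

Request:
{"name": "move_arm", "arguments": {
  "moves": [
    [0,0,0,0],
    [0,0,0,0],
    [0,0,0,0],
    [0,0,0,0],
    [0,0,0,0],
    [0,0,0,0]
  ],
  "claw": 0.015,
  "force": 25
}}

```text
time_s: 19.15
position: [432.6, -9.9, 55.2]
tool_rot: [0.767, -0.641, 0.0, -0.0]
ft_force: [-2.4, 1.2, 4.7]
opening: 27.5
```

```bash
python3 - <<'E'
from h import *
im,cm=shot("wrist","w19");s=ctrl.read_state();print(s["position"],s["opening"],s["ft_force"],yaw())
b=np.clip(im[150:360,150:420].astype(float)*3,0,255).astype(np.uint8)
cv2.imwrite("pics/w19d.png",cv2.resize(b,None,fx=2.8,fy=2.8,interpolation=cv2.INTER_CUBIC))
E
```

```text
[432.64647414  -9.90853717  55.21434442] 27.438747234482403 [-1.95680698  1.94302119  5.23635132] -79.78676096981512
```

View pics/w19d.png

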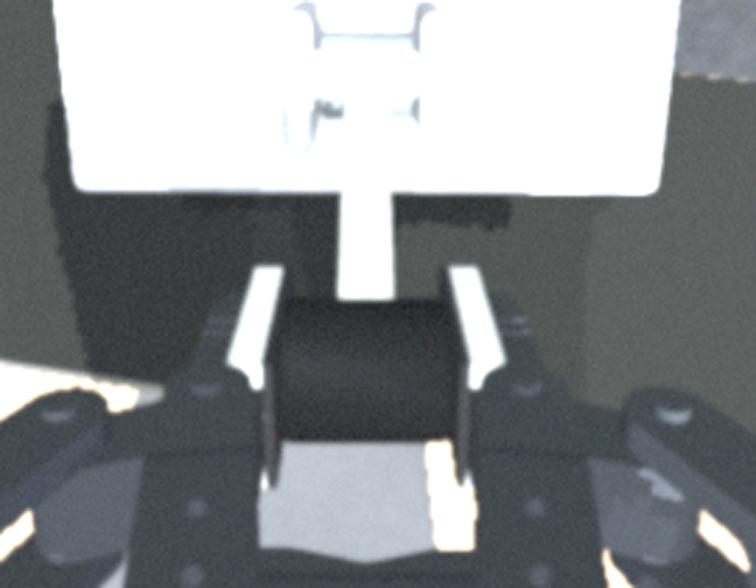

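Request:
{"name": "move_arm", "arguments": {
  "moves": [
    [0,-0.004,-0.002,0],
    [0,-0.008,-0.003,0],
    [0,-0.012,-0.0045,0],
    [0,-0.016,-0.006,0],
    [0,-0.02,-0.0067,0],
    [0,-0.024,-0.0075,0],
    [0,-0.0285,-0.008,0],
    [0,-0.033,-0.0084,0],
    [0,-0.037,-0.0085,0],
    [0,-0.041,-0.0084,0],
    [0,-0.0455,-0.008,0],
    [0,-0.05,-0.0075,0],
    [0,-0.054,-0.0067,0],
    [0,-0.058,-0.006,0],
    [0,-0.062,-0.0045,0],
    [0,-0.066,-0.003,0],
    [0,-0.07,-0.002,0],
    [0,-0.072,-0.001,0],
    [0,-0.072,-0.001,0]
  ]
}}

```text
time_s: 20.78
position: [502.6, 2.6, 54.9]
tool_rot: [0.767, -0.641, -0.001, 0.001]
ft_force: [-2.7, -0.8, -4.1]
opening: 28.1
```

```bash
python3 - <<'E'
from h import *
im,cm=shot("wrist","w20");s=ctrl.read_state();print(s["position"],s["opening"],s["ft_force"],yaw())
im,c=shot("side","s20");cv2.imwrite("pics/s20c.png",cv2.resize(im[130:260,170:340],None,fx=4.5,fy=4.5,interpolation=cv2.INTER_CUBIC))
E
```

```text
[502.51504336   2.54901008  54.90104316] 27.502351510536656 [-3.51166958 -0.96520587 -3.96155955] -79.76991615825463
```

View pics/w20.png

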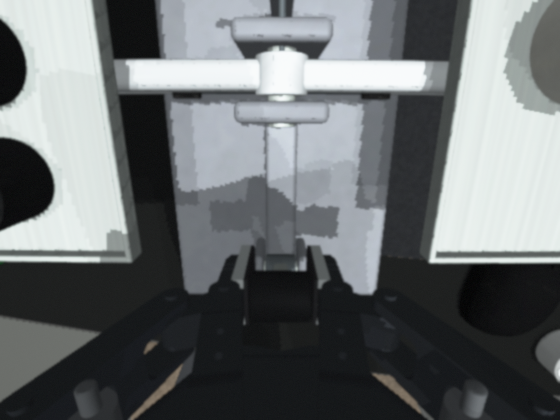

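View pics/s20c.png

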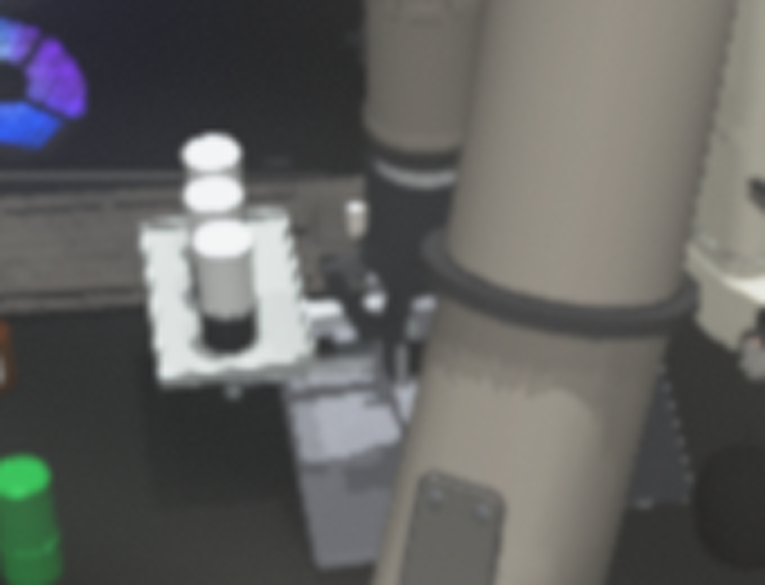

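Request:
{"name": "move_arm", "arguments": {
  "moves": [
    [0,0,0,0],
    [0,0,0,0],
    [0,0,0,0],
    [0,0,0,0],
    [0,0,0,0],
    [0,0,0,0],
    [0,0,0,0],
    [0,0,0,0],
    [0,0,0,0],
    [0,0,0,0],
    [0,0,0,0],
    [0,0,0,0],
    [0,0,0,0],
    [0,0,0,0],
    [0,0,0,0],
    [0,0,0,0],
    [0,0,0,0],
    [0,0,0,0],
    [0,0,0,0],
    [0,0,0,0]
  ]
}}

```text
time_s: 22.55
position: [502.1, 2.5, 55.2]
tool_rot: [0.767, -0.641, -0.001, 0.001]
ft_force: [-4.1, -0.8, -13.2]
opening: 27.0
```

```bash
python3 - <<'E'
from h import *
im,cm=shot("wrist","w21");s=ctrl.read_state();print(s["position"],s["opening"],s["ft_force"],yaw())
im,c=shot("side","s21");cv2.imwrite("pics/s21c.png",cv2.resize(im[130:260,170:340],None,fx=4.5,fy=4.5,interpolation=cv2.INTER_CUBIC))
a=cv2.imread("pics/w20.png");b=cv2.imread("pics/w21.png");print(cv2.absdiff(a,b).mean())
E
```

```text
[502.15230488   2.46491507  55.16803683] 27.499262996365943 [ -4.35578612   0.34074576 -13.11824229] -79.77628790806703
2.4159722222222224
```

View pics/w21.png

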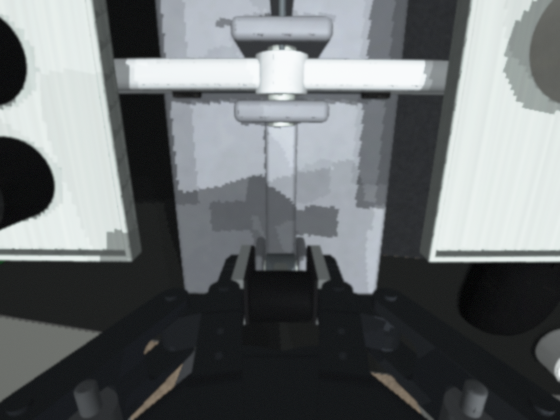

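View pics/s21c.png

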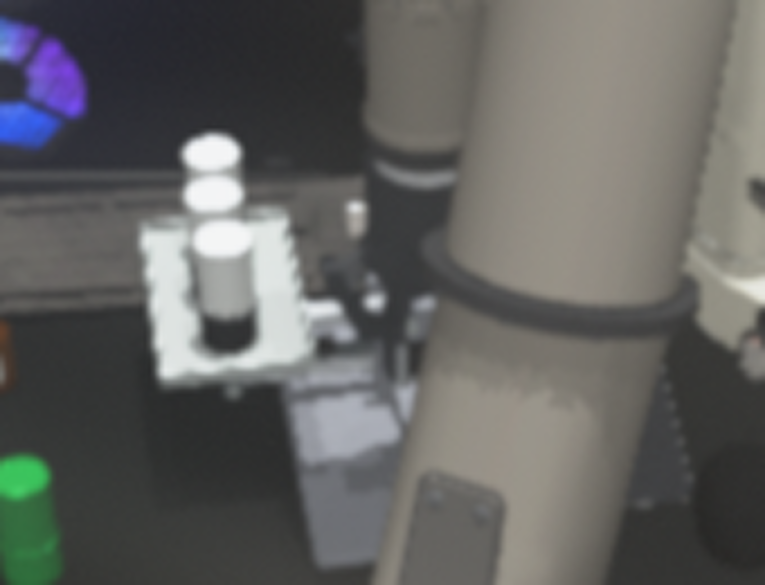

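Request:
{"name": "move_arm", "arguments": {
  "moves": [
    [0,0.002,-0.001,0],
    [0,0.006,-0.002,0],
    [0,0.01,-0.0035,0],
    [0,0.014,-0.005,0],
    [0,0.018,-0.0057,0],
    [0,0.022,-0.0065,0],
    [0,0.0265,-0.007,0],
    [0,0.031,-0.0074,0],
    [0,0.035,-0.0075,0],
    [0,0.039,-0.0074,0],
    [0,0.0435,-0.007,0],
    [0,0.048,-0.0065,0],
    [0,0.052,-0.0057,0],
    [0,0.056,-0.005,0],
    [0,0.06,-0.0035,0],
    [0,0.064,-0.002,0],
    [0,0.068,-0.001,0],
    [0,0.072,0.001,0],
    [0,0.073,0.001,0],
    [0,0.073,0.001,0]
  ]
}}

```text
time_s: 24.32
position: [434.5, -9.5, 57.2]
tool_rot: [0.767, -0.641, 0.002, -0.002]
ft_force: [2.1, 1.6, 6.4]
opening: 27.4
```

```bash
python3 - <<'E'
from h import *
im,cm=shot("wrist","w22");s=ctrl.read_state();print(s["position"],s["opening"],s["ft_force"],yaw())
b=np.clip(im.astype(float)*2,0,255).astype(np.uint8);cv2.imwrite("pics/w22b.png",b)
E
```

```text
[434.4059587  -9.576842   57.2152284] 27.499830536781435 [2.30727401 1.23362625 7.34615857] -79.77316774251413
```

View pics/w22b.png

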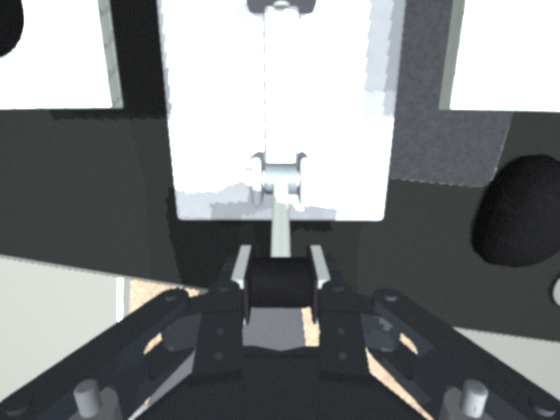

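Request:
{"name": "move_arm", "arguments": {
  "moves": [
    [0,0.002,0.001,0],
    [0,0.004,0.002,0],
    [0,0.005,0.002,0],
    [0,0.005,0.002,0],
    [0,0.005,0.002,0]
  ]
}}

```text
time_s: 24.78
position: [431.9, -10.0, 55.8]
tool_rot: [0.767, -0.641, 0.004, -0.003]
ft_force: [6.5, 2.3, 7.1]
opening: 27.6
```

Request:
{"name": "move_arm", "arguments": {
  "moves": [
    [0,-0.003,-0.001,0],
    [0,-0.003,-0.001,0],
    [0,-0.003,-0.001,0]
  ]
}}

```text
time_s: 25.03
position: [431.8, -10.0, 55.9]
tool_rot: [0.767, -0.641, 0.002, -0.001]
ft_force: [0.8, 2.5, 9.7]
opening: 27.3
```

Request:
{"name": "move_arm", "arguments": {
  "moves": [
    [0,0,0,0],
    [0,0,0,0],
    [0,0,0,0],
    [0,0,0,0]
  ],
  "claw": 0.06
}}

```text
time_s: 25.37
position: [428.3, -10.9, 53.5]
tool_rot: [0.767, -0.641, -0.001, 0.001]
ft_force: [-1.0, -0.7, -0.3]
opening: 60.3
```

Request:
{"name": "move_arm", "arguments": {
  "moves": [
    [0,0,-0.02,0],
    [0,0,-0.05,0],
    [0,0,-0.085,0],
    [0,0,-0.12,0],
    [0,0,-0.15,0],
    [0,0,-0.18,0],
    [0,0,-0.18,0],
    [0,0,-0.18,0],
    [0,0,-0.18,0]
  ]
}}

```text
time_s: 26.12
position: [428.5, -10.7, 233.0]
tool_rot: [0.767, -0.641, -0.001, 0.001]
ft_force: [-0.1, -0.4, -1.2]
opening: 60.3
```

```bash
python3 - <<'E'
from h import *
im,cm=shot("wrist","w23");s=ctrl.read_state();print(s["position"],s["opening"],s["ft_force"],yaw())
b=np.clip(im.astype(float)*2,0,255).astype(np.uint8);cv2.imwrite("pics/w23b.png",b)
im,c=shot("side","s23");cv2.imwrite("pics/s23c.png",cv2.resize(im[130:260,100:340],None,fx=3.3,fy=3.3,interpolation=cv2.INTER_CUBIC))
E
```

```text
[428.21834387 -10.67966208 232.45642982] 59.810354148978526 [ 0.00653829 -0.04782873 -0.27077542] -79.77393125742462
```

View pics/w23b.png

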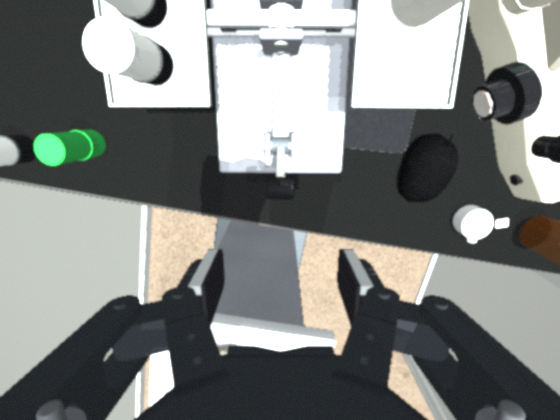

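View pics/s23c.png

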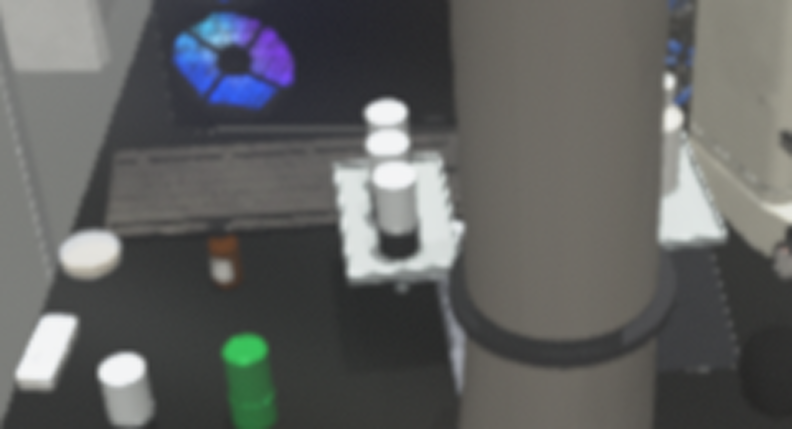

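```bash
python3 - <<'E'
from h import *
cm=cam("wrist"); print(cast(cm,[[282,187]],113))
from rig import hand_in
print(hand_in())
E
```

```text
[[431.81108387 -11.96329257 113.        ]]
the job is handed in; nothing more can be done
None
```

I moved two of the desk cases onto the load pan with the beam arrested and left the third standing on the desk. I then swung the lever back, let the beam settle level, brought the lever fully forward again and handed in. The robot clock read about 26 s, and `hand_in` gave no verdict.

**Last checks:**
- **Load pan:** the final side picture shows three cases upright in a row on the pan.
- **Desk:** the surplus case is upright. The green look-alike, dropper bottle, petri dish and slide mailer look undisturbed in the final pictures. The mouse and counter were visible in the last wrist picture, and I noticed no shift.
- **Reference bottle:** it stands on its pan. In the last view the arm hides part of it.
- **Freed beam:** the grip had moved about 71 mm, which puts the lever near 0.86 rad. Pictures 1.8 s apart showed the pans unmoved and level.
- **Lever after re-arrest:** I pushed it forward to its stop. The final picture puts the grip at about x 432, y −12 mm, within about 3 mm of where it started. The gripper is open and clear.

**Problems:**
- **Failed first grasp:** the pads closed over the top of the first case with about 6 N of contact, but the case stayed standing. The pictures show the fingers end roughly 35–40 mm short of the stated tool point. I went about 40 mm lower for later grasps, and those held.
- **Pull while holding the lever back:** an upward pull of about 13 N built up on the grip, well below the limits.

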